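Clamp a pad of boards for stack sawing

TASK

Push the pad of boards into the clamp until it rests on the end stop. Then tighten the four lever nuts clockwise, about half a turn each, in cross order (one nut, the diagonally opposite one, then the other two), so that the plate comes down evenly: turn each just until it comes up firm and then 5 to 10 degrees more, without forcing anything. Leave the other things on the bench alone.

Things in the scene. Friction and masses are not known exactly. Their poses are not given: they have to be found in the camera images.
- jig: The clamp, fixed to the bench: plywood bed 210 (x) x 220 (y) x 12 mm, origin under its centre, z up. On it two dark wooden guide rails along y (inner faces x = +-58.5 mm, tops z = 25). The pad enters at the open +y end. Above hangs a clamp plate on four studs at (x, y) = (+-80, +-68) mm, a lever nut on each.
- end_stop (a point): Middle of the inner face of the dark wooden end stop, on the bed's top: jig (0, -95, 12) mm. The stop is 16 mm tall.
- pad: Pad of three light boards pinned together, 110 (x) x 190 (y) x 18 mm, 0.18 to 0.35 kg, origin under its centre. It lies on the bed between the rails, under the plate, 20 to 45 mm short of home. Home: its -y end rests on the end stop, its origin at jig y = 0, its +y end at jig y = +95 mm, 10 mm outside the plate's edge.
- plate: Aluminium clamp plate, 200 (x) x 170 (y) x 8 mm, origin under its centre, threaded over the studs and held up against the nuts by two springs at jig (+-80, 0) mm: underside 35 mm above the bench with the nuts slack, 30.5 mm when seated, just over the pad. Each nut draws its own corner down, so it tips slightly while the nuts differ.
- nut1_top (a point): Top centre, on the turning axis, of the steel hexagon nut 1 at the jig's (+x, +y) corner, diagonally opposite nut 3. 28 mm tall, 26 mm over corners; top at most 71.5 mm above the bench, sinking up to 5 mm as it tightens (clockwise from above).
- lever1_end (a point): On the dark steel lever of nut 1, 45 mm out from the axis, 8.5 mm below nut1_top; x outward. Level bar 10 wide, 14 tall, to 52 mm from the axis, starts pointing anywhere. Turns easily (up to 0.15 N m) for 2.7 to 3.5 rad, different and unseen for each nut, then comes up firm at 0.3 to 0.4 N m, stiffening 1 N m per rad. Stays where left (up to 0.3 rad past firm).
- washer1 (a joint): How far the spring washer under nut 1 is wound, rad: 0 until the nut comes firm, then it grows as the lever is turned further. Properly tight is 0.04 to 0.4; more is over-tightened.
- nut2_top (a point): Top centre, on the turning axis, of the steel hexagon nut 2 at the jig's (-x, +y) corner, diagonally opposite nut 4. 28 mm tall, 26 mm over corners; top at most 71.5 mm above the bench, sinking up to 5 mm as it tightens (clockwise from above).
- lever2_end (a point): On the dark steel lever of nut 2, 45 mm out from the axis, 8.5 mm below nut2_top; x outward. Level bar 10 wide, 14 tall, to 52 mm from the axis, starts pointing anywhere. Turns easily (up to 0.15 N m) for 2.7 to 3.5 rad, different and unseen for each nut, then comes up firm at 0.3 to 0.4 N m, stiffening 1 N m per rad. Stays where left (up to 0.3 rad past firm).
- washer2 (a joint): How far the spring washer under nut 2 is wound, rad: 0 until the nut comes firm, then it grows as the lever is turned further. Properly tight is 0.04 to 0.4; more is over-tightened.
- nut3_top (a point): Top centre, on the turning axis, of the steel hexagon nut 3 at the jig's (-x, -y) corner, diagonally opposite nut 1. 28 mm tall, 26 mm over corners; top at most 71.5 mm above the bench, sinking up to 5 mm as it tightens (clockwise from above).
- lever3_end (a point): On the dark steel lever of nut 3, 45 mm out from the axis, 8.5 mm below nut3_top; x outward. Level bar 10 wide, 14 tall, to 52 mm from the axis, starts pointing anywhere. Turns easily (up to 0.15 N m) for 2.7 to 3.5 rad, different and unseen for each nut, then comes up firm at 0.3 to 0.4 N m, stiffening 1 N m per rad. Stays where left (up to 0.3 rad past firm).
- washer3 (a joint): How far the spring washer under nut 3 is wound, rad: 0 until the nut comes firm, then it grows as the lever is turned further. Properly tight is 0.04 to 0.4; more is over-tightened.
- nut4_top (a point): Top centre, on the turning axis, of the steel hexagon nut 4 at the jig's (+x, -y) corner, diagonally opposite nut 2. 28 mm tall, 26 mm over corners; top at most 71.5 mm above the bench, sinking up to 5 mm as it tightens (clockwise from above).
- lever4_end (a point): On the dark steel lever of nut 4, 45 mm out from the axis, 8.5 mm below nut4_top; x outward. Level bar 10 wide, 14 tall, to 52 mm from the axis, starts pointing anywhere. Turns easily (up to 0.15 N m) for 2.7 to 3.5 rad, different and unseen for each nut, then comes up firm at 0.3 to 0.4 N m, stiffening 1 N m per rad. Stays where left (up to 0.3 rad past firm).
- washer4 (a joint): How far the spring washer under nut 4 is wound, rad: 0 until the nut comes firm, then it grows as the lever is turned further. Properly tight is 0.04 to 0.4; more is over-tightened.
- glue: Bystander: A small white glue bottle, 36 mm across, 85 mm tall, origin under its centre.
- cutout: Bystander: A light wooden spoon-shaped cut-out 136 mm long, 72 mm wide, 14 mm thick, lying flat, origin under its middle.
- hammer: Bystander: A hammer 260 mm long, lying flat on the bench along its own x axis, head towards the clamp.
Mind the look-alikes: they are no part of the job. Leave any pink or red look-alike of the pad alone.

How it is judged (in metres and radians):
On the way, in this order (a step that is already met when the one before it is completed fails the run):
1. the pad is home against the end stop (within 4 mm) while all four nuts are still slack (y of pad in the frame of jig between -0.004 and 0.004 m and z of pad in the frame of jig below 0.016 m and value of joint each of washer1, washer2, washer3, washer4 below 0.025 rad), for 0.2 s.
2. two diagonally opposite nuts are tight (washers wound past 0.04 rad) while the other two are still slack (((value of joint each of washer1, washer3 above 0.04 rad and value of joint each of washer2, washer4 below 0.025 rad) or (value of joint each of washer2, washer4 above 0.04 rad and value of joint each of washer1, washer3 below 0.025 rad))), for 0.2 s.
At the end, for the whole second after the job is handed in: The pad is at rest, home against the end stop (its origin within 4 mm of y = 0 in the jig's frame and lying on the bed), all four nuts are tight (each washer wound 0.04 to 0.4 rad) and the clamp plate is level within 0.01 rad (y of pad in the frame of jig between -0.004 and 0.004 m and z of pad in the frame of jig below 0.016 m and value of joint washer1 between 0.04 and 0.4 rad and value of joint washer2 between 0.04 and 0.4 rad and value of joint washer3 between 0.04 and 0.4 rad and value of joint washer4 between 0.04 and 0.4 rad and angle between plate's own z axis and vertical below 0.01 rad and linear speed of pad below 0.02 m/s); the robot touches nothing.
It fails at once if a nut is over-tightened: wound more than 0.4 rad past firm (value of joint any of washer1, washer2, washer3, washer4 above 0.4 rad).
It fails at once if the robot presses on the jig, nuts, levers or plate with more than 35 N (contact force between any of the fingers, the arm and jig above 35 N or contact force between any of the fingers, the arm and plate above 35 N).
It fails at once if the robot presses on the pad with more than 35 N (contact force between any of the fingers, the arm and pad above 35 N).
It fails at once if a bystander is moved more than 30 mm (distance of any of glue, cutout, hammer from where it was at the start of the episode above 0.03 m).
It also fails if it takes over 64 s, if anything falls off the work surface, if the arm or the gripper's body presses on something with over 40 N, if the wrist force passes 120 N, or if a joint passes its speed limit or range.

ROBOT

A 6-joint arm with a two-finger parallel gripper is mounted at the origin on the work surface. World frame = base frame: x ahead of the robot, y to its left, z up, the work surface at z = 0. Lengths are in mm, angles in degrees, forces in N, time in s.
With the tool pointing down it reaches from about 300 to 850 mm from the base axis. Payload 4.2 kg.
Tool frame: the origin (TCP) lies on the centre line of the jaws, within the pads' length; the fingertips stand 14 mm ahead of it and the grasp point (between the pads) lies 5 mm behind it; x points along the fingers, y is the direction in which the jaws open and shut, and the axes are right-handed (so a half turn about x gives the same grasp; the last joint's range is limited). The gripper opens to 91 mm and grips with 3 to 60 N. Pads are 32 mm wide; open, the fingers measure 118 mm over their backs; the gripper's body (76 mm by 178 mm) begins 60 mm behind the grasp point.
Start: joints at [-64.572, 18.312, 89.639, -0, 72.044, -1.146], TCP at [257.231, -514.27, 227.976] pointing down, gripper open.
Joint ranges: [-177.97, 177.97], [-48.28, 115.42], [12.27, 149.76], [-77.06, 257.06], [2.81, 150.46], [-146.56, 146.56]. Speed limits (degrees/s): [147.25, 147.25, 180, 180, 180, 180].

INTERFACE

Orientations are given as [roll, pitch, yaw] about the fixed x, y, z axes, in that order (R = Rz(yaw) Ry(pitch) Rx(roll)).
In Python, from workcell import readout, optics, env gives the robot as it stands.
- The arm moves only by the shell command python3 -m creep 'ROWS' [OPENING] [FORCE]. ROWS is JSON, a list of rows, each an object with "translation": the shift along the world's x, y, z in cm, a list of three; "delta_rot": the turn, a rotation vector about the world's x, y, z in rad, a list of three. In form: [{"translation": [dx, dy, dz], "delta_rot": [rx, ry, rz]}, ...]. A call has 1 to 5 rows; each row shifts and turns the commanded pose from where the row before left it; what a row does not reach is not made up. A row lasts 1/12 s, in which the tool goes at most 41.7 mm and 7.16 degrees, less where a joint would pass 70% of its speed; a pose out of reach is approached as far as the arm can. A call with a gripper value outside its range is refused whole. OPENING is the gripper's target within -1 to 1 (fully open at 1, half-way at 0, shut at -1), set as the call begins (- or left out, the last holds). The fingers move at their own pace and stop on an object; FORCE is the grip in N (left out, the last holds). Time passes only in rows, so rows that do not move let the fingers close. It gives the time, the measured TCP pose, the force and the opening at its end, in the units of the state.
- readout.state(): the state, without advancing time (a new reading comes with each control period).
- optics.grab_frame(name): name is "side" or "top" or "wrist"; returns (picture, depth): 400x640x3 uint8, red, green, blue; 400x640 float32, mm along the optical axis (not along the pixel's ray), 0 where there is no reading.
- optics.camera_params(name): a dict with "mtx" (3x3 intrinsics, pixels), "R" (3x3) and "t" (3): a world point X has camera coordinates R X + t. Camera axes: x right, y down, z forward; pixel columns grow to the right and rows downward; lengths in mm; the calibration is good to about 2 mm. The wrist camera is an equidistant fisheye: a pixel r from the principal point sees the ray r / f radians off the axis. A picture is of the moment at which its call begins: read the wrist's pose just before it. camera_params takes no time and is no camera call; for the wrist camera it gives the pose at the moment of the call.
- env.job_done(): hands the job in, once; it reports no verdict.
The state is a dict: "time_s": time; "qpos": joint angles; "qvel": joint speeds; "effort": joint torques, N m; "ee_pos": TCP position; "ee_rot": TCP orientation; "force": force on the tool from outside, world axes, zero at the start; "torque": the same for the moment, N m; "gripper_width": finger opening in mm.
Only numpy, scipy, OpenCV 4.12 (cv2) and the standard library are available. Lean on these libraries where they do the work, as an engineer would, in place of code of your own. Each camera call takes 0.05 s, during which the arm holds its last target.

## Working session

There is one attempt and no reset: what is moved stays moved. The work goes in short steps, Python scripts to look and compute and a shell command to move; the robot and the scene stay as the last step left them, time stands still between calls to the robot, and variables do not carry over. Pictures are saved under pics/ and viewed, and the job is handed in when it is done.

```bash
mkdir -p pics; ls; python3 - <<'E'
from workcell import readout, optics
import cv2
print(readout.state())
for n in ["side","top","wrist"]:
    p=optics.camera_params(n)
    print(n,p)
    im,d=optics.grab_frame(n)
    cv2.imwrite(f"pics/{n}0.png",im[:,:,::-1])
E
```

```text
pics
{'time_s': 0.0, 'qpos': array([-6.45735863e+01,  1.83520199e+01,  8.97065506e+01,  1.20106674e-03,
        7.20435627e+01, -1.14533891e+00]), 'qvel': array([ 0.0533555 ,  0.0002199 , -0.0046726 ,  0.04688492, -0.10199059,
       -0.04112678]), 'effort': array([ 1.33664464e-03, -4.12467957e+01, -2.31970650e+01,  7.28895748e-02,
        4.56318946e-02, -1.26720270e-04]), 'ee_pos': array([ 257.01324762, -513.82575789,  227.11548302]), 'ee_rot': array([-91.78590941,  89.89786045, 114.78547193]), 'force': array([ 0.07746741, -0.47720218,  0.40200668]), 'torque': array([0.03372939, 0.00081119, 0.02019309]), 'gripper_width': 91.36928454066823}
side {'mtx': array([[367.1371641 ,   0.        , 312.63635032],
       [  0.        , 367.1371641 , 202.45375989],
       [  0.        ,   0.        ,   1.        ]]), 'R': array([[ 0.97758302, -0.2104191 ,  0.00743207],
       [-0.16182371, -0.77346006, -0.61283981],
       [ 0.13470161,  0.5978991 , -0.79017222]]), 't': array([-513.51956737,  150.29134703,  787.16895306])}
top {'mtx': array([[480.46018743,   0.        , 319.10079168],
       [  0.        , 480.46018743, 200.98818072],
       [  0.        ,   0.        ,   1.        ]]), 'R': array([[-0.01914271, -0.99963733,  0.0189409 ],
       [-0.98257269,  0.0153059 , -0.18524752],
       [ 0.18489043, -0.02215695, -0.98250934]]), 't': array([ 17.04859819, 559.41509572, 962.21781605])}
wrist {'mtx': array([[309.70691629,   0.        , 322.58498566],
       [  0.        , 309.70691629, 199.74675367],
       [  0.        ,   0.        ,   1.        ]]), 'R': array([[ 0.44689576, -0.89458463, -0.00158754],
       [-0.86199435, -0.43108836,  0.26669941],
       [-0.23926956, -0.11781838, -0.96377845]]), 't': array([-574.68933496,  -29.55721529,  391.07936365])}
```

View pics/side0.png

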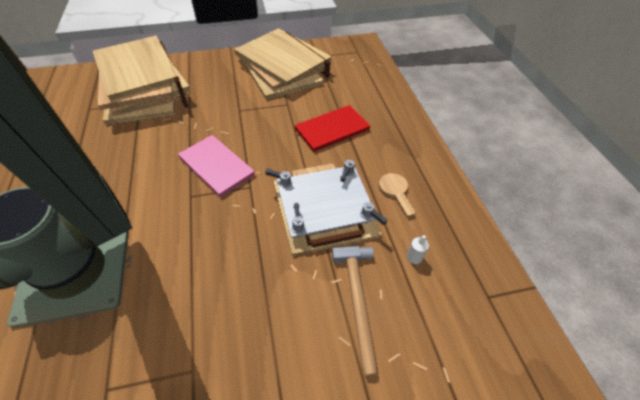

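View pics/top0.png

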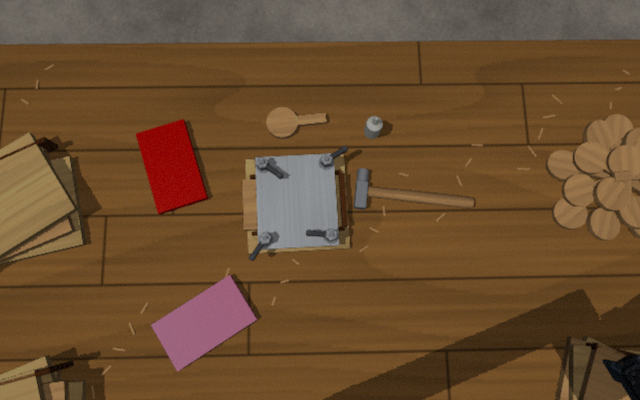

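View pics/wrist0.png

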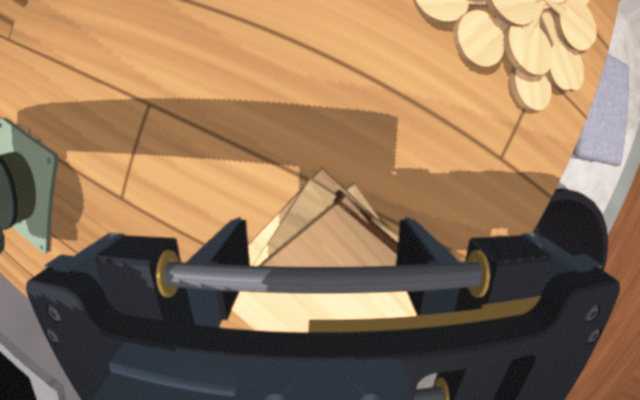

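```bash
python3 - <<'E'
import cv2
im=cv2.imread("pics/top0.png")[130:270,225:365]
cv2.imwrite("pics/topc.png",cv2.resize(im,None,fx=4.2,fy=4.2,interpolation=cv2.INTER_CUBIC))
im=cv2.imread("pics/side0.png")[150:260,255:400]
cv2.imwrite("pics/sidec.png",cv2.resize(im,None,fx=5,fy=5,interpolation=cv2.INTER_CUBIC))
E
```

```text
(no output)
```

View pics/topc.png

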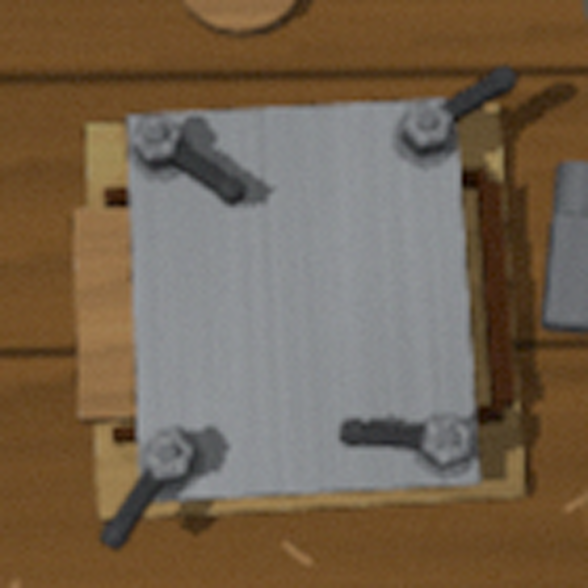

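View pics/sidec.png

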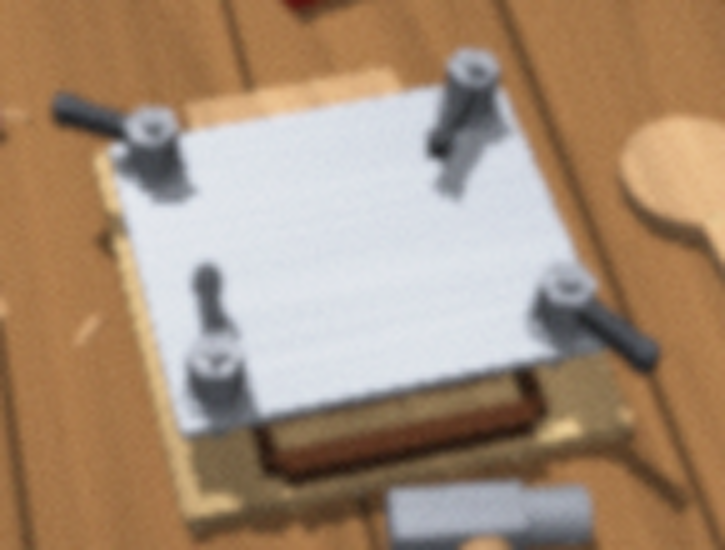

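```bash
cat > h.py <<'E'
import numpy as np
from workcell import optics
def cast(name,u,v,z,p=None):
    p=p or optics.camera_params(name)
    K,R,t=p["mtx"],p["R"],p["t"]
    d=np.array([(u-K[0,2])/K[0,0],(v-K[1,2])/K[1,1],1.0])
    if name=="wrist":
        r=np.hypot(*d[:2]); d=np.array([*(d[:2]/r*np.sin(r)),np.cos(r)])
    c=-R.T@t; w=R.T@d
    return c+w*(z-c[2])/w[2]
E
python3 - <<'E'
from h import *
N=[(155,135),(168,453),(448,438),(428,122)];L=[(240,192),(110,538),(348,432),(507,78)]
f=lambda q,z: cast("top",225+q[0]/4.2,130+q[1]/4.2,z)
n=np.array([f(q,71) for q in N]);l=np.array([f(q,66) for q in L])
print(n.round(1));print(l.round(1))
m=n.mean(0);print("centre",m)
J=np.array([(80,68),(-80,68),(-80,-68),(80,-68)])
a=(J[:,0]+1j*J[:,1]);b=(n-m)[:,0]+1j*(n-m)[:,1]
s=(b*a.conj()).sum()/(abs(a)**2).sum();print(abs(s),np.degrees(np.angle(s)))
r=s/abs(s)*a; print("fit nuts",(m[0]+r.real).round(1),(m[1]+r.imag).round(1))
d=l-n;print("lever ang",np.degrees(np.arctan2(d[:,1],d[:,0])).round(1),np.hypot(d[:,0],d[:,1]).round(1))
S=[(152,128),(215,358),(567,285),(472,68)] # n2,n3,n4,n1
for q in S: print("side",cast("side",255+q[0]/5,150+q[1]/5,71).round(1))
for q in [(75,207),(80,418)]: print("pad",f(q,30).round(1))
E
```

```text
[[640.9 126.2  71. ]
 [481.4 119.4  71. ]
 [486.4 -16.6  71. ]
 [645.7 -10.4  71. ]]
[[612.2  84.2  66. ]
 [441.2 147.8  66. ]
 [490.7  32.   66. ]
 [669.6 -51.2  66. ]]
centre [563.57983649  54.64723951  71.        ]
0.9996447416296708 2.2181442059474192
fit nuts [640.9 481.  486.3 646.2] [125.7 119.5 -16.4 -10.2]
lever ang [-124.3  144.8   84.9  -59.6] [50.8 49.2 48.8 47.2]
side [484.5 118.7  71. ]
side [489.  -17.3  71. ]
side [648.6 -10.7  71. ]
side [643.3 125.6  71. ]
pad [614.3 171.4  30. ]
pad [504.5 167.7  30. ]
```

```bash
R='{"translation":[1.2,2.9,0],"delta_rot":[0,0,0.046]}'; echo; python3 -m creep '[{"translation":[1.2,2.9,0],"delta_rot":[0,0,0.046]},{"translation":[1.2,2.9,0],"delta_rot":[0,0,0.046]},{"translation":[1.2,2.9,0],"delta_rot":[0,0,0.046]},{"translation":[1.2,2.9,0],"delta_rot":[0,0,0.046]},{"translation":[1.2,2.9,0],"delta_rot":[0,0,0.046]}]' -1 20
```

```text
time_s: 0.57
ee_pos: [317.4, -367.8, 227.7]
ee_rot: [-101.3, 90.0, 118.5]
force: [0.7, 0.6, -0.3]
gripper_width: 60.9
```

```bash

python3 -m creep '[{"translation":[1.2,2.9,0],"delta_rot":[0,0,0.046]},{"translation":[1.2,2.9,0],"delta_rot":[0,0,0.046]},{"translation":[1.2,2.9,0],"delta_rot":[0,0,0.046]},{"translation":[1.2,2.9,0],"delta_rot":[0,0,0.046]},{"translation":[1.2,2.9,0],"delta_rot":[0,0,0.046]}]'
python3 -m creep '[{"translation":[1.2,2.9,0],"delta_rot":[0,0,0.046]},{"translation":[1.2,2.9,0],"delta_rot":[0,0,0.046]},{"translation":[1.2,2.9,0],"delta_rot":[0,0,0.046]},{"translation":[1.2,2.9,0],"delta_rot":[0,0,0.046]},{"translation":[1.2,2.9,0],"delta_rot":[0,0,0.046]}]'
python3 -m creep '[{"translation":[1.2,2.9,0],"delta_rot":[0,0,0.046]},{"translation":[1.2,2.9,0],"delta_rot":[0,0,0.046]},{"translation":[1.2,2.9,0],"delta_rot":[0,0,0.046]},{"translation":[1.2,2.9,0],"delta_rot":[0,0,0.046]},{"translation":[1.2,2.9,0],"delta_rot":[0,0,0.046]}]'
python3 -m creep '[{"translation":[1.2,2.9,0],"delta_rot":[0,0,0.046]},{"translation":[1.2,2.9,0],"delta_rot":[0,0,0.046]},{"translation":[1.2,2.9,0],"delta_rot":[0,0,0.046]},{"translation":[1.2,2.9,0],"delta_rot":[0,0,0.046]},{"translation":[1.2,2.9,0],"delta_rot":[0,0,0.046]}]'
python3 - <<'E'
from workcell import readout,optics
import cv2
s=readout.state();print(s["qpos"].round(1),s["ee_pos"],s["ee_rot"])
im,d=optics.grab_frame("wrist");cv2.imwrite("pics/wrist1.png",im[:,:,::-1])
E
```

```text
time_s: 0.98
ee_pos: [377.3, -222.7, 227.9]
ee_rot: [-101.0, 90.0, 132.0]
force: [-0.1, 0.7, -0.3]
gripper_width: 27.4
time_s: 1.4
ee_pos: [437.4, -77.7, 227.9]
ee_rot: [-26.5, 90.0, -140.2]
force: [0.1, -0.8, 0.2]
gripper_width: 0.4
time_s: 1.82
ee_pos: [497.4, 67.3, 227.8]
ee_rot: [-52.1, 90.0, -152.6]
force: [-0.8, 0.9, 0.6]
gripper_width: 0.1
time_s: 2.23
ee_pos: [557.4, 212.2, 227.6]
ee_rot: [-60.4, 90.0, -147.8]
force: [0.6, -0.8, 0.5]
gripper_width: 0.1
[19.7 20.3 86.7 -0.  73.  17.1] [557.40950208 212.23344038 227.63177445] [ -60.41027872   89.96544392 -147.80176876]
```

View pics/wrist1.png

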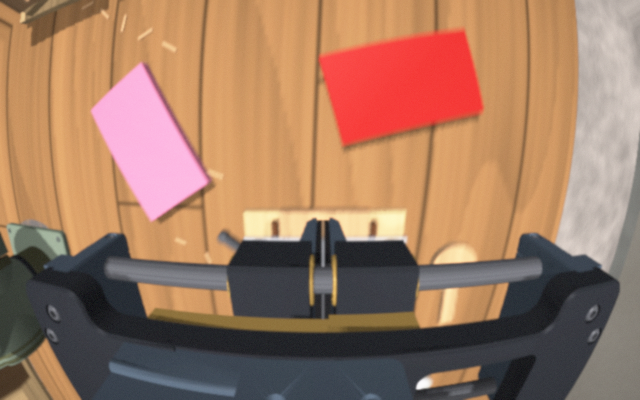

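```bash

python3 -m creep '[{"translation":[0.1,0,-3.5],"delta_rot":[0,0,0]},{"translation":[0.1,0,-3.5],"delta_rot":[0,0,0]},{"translation":[0.1,0,-3.5],"delta_rot":[0,0,0]},{"translation":[0.1,0,-3.5],"delta_rot":[0,0,0]},{"translation":[0,0,-3.5],"delta_rot":[0,0,0]}]'
python3 -m creep '[{"translation":[0,0,-1.5],"delta_rot":[0,0,0]},{"translation":[0,0,-0.6],"delta_rot":[0,0,0]},{"translation":[0,-0.4,0],"delta_rot":[0,0,0]},{"translation":[0,-0.4,0],"delta_rot":[0,0,0]},{"translation":[0,-0.4,0],"delta_rot":[0,0,0]}]'
python3 - <<'E'
from workcell import readout,optics
import cv2
im,d=optics.grab_frame("top");cv2.imwrite("pics/top2.png",cv2.resize(im[130:270,180:365,::-1],None,fx=4,fy=4,interpolation=2))
E
```

```text
time_s: 2.7
ee_pos: [561.0, 210.5, 51.4]
ee_rot: [89.9, 90.0, 2.3]
force: [0.5, -0.1, 0.0]
gripper_width: 0.6
time_s: 3.12
ee_pos: [562.4, 198.6, 33.6]
ee_rot: [103.6, 89.8, 16.0]
force: [1.0, -0.3, 0.2]
gripper_width: 0.6
```

View pics/top2.png

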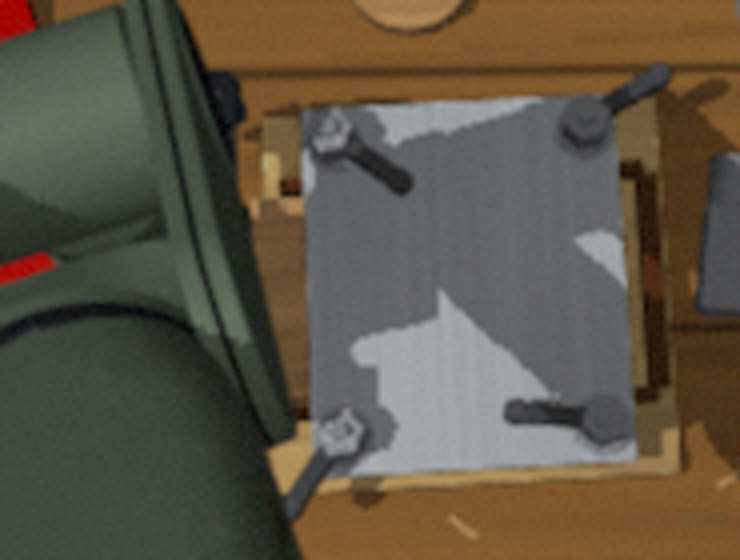

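```bash

python3 -m creep '[{"translation":[0,-0.4,0],"delta_rot":[0,0,0]},{"translation":[0,-0.4,0],"delta_rot":[0,0,0]},{"translation":[0,-0.4,0],"delta_rot":[0,0,0]},{"translation":[0,-0.4,0],"delta_rot":[0,0,0]}]'
python3 -m creep '[{"translation":[0,-0.3,0],"delta_rot":[0,0,0]},{"translation":[0,-0.3,0],"delta_rot":[0,0,0]},{"translation":[0.1,-0.3,0],"delta_rot":[0,0,0]}]'
```

```text
time_s: 3.5
ee_pos: [561.7, 182.8, 32.7]
ee_rot: [122.7, 89.9, 35.1]
force: [-0.0, 1.6, 0.7]
gripper_width: 0.8
time_s: 3.75
ee_pos: [562.2, 173.6, 32.1]
ee_rot: [152.7, 90.0, 65.1]
force: [-0.1, 2.2, 1.4]
gripper_width: 0.5
```

```bash

python3 -m creep '[{"translation":[0,-0.2,0],"delta_rot":[0,0,0]},{"translation":[0,-0.2,0],"delta_rot":[0,0,0]}]'
```

```text
time_s: 3.92
ee_pos: [562.3, 169.6, 32.0]
ee_rot: [125.0, 90.0, 37.4]
force: [-0.5, 2.3, 1.4]
gripper_width: 0.8
```

```bash

python3 -m creep '[{"translation":[0,-0.1,0],"delta_rot":[0,0,0]},{"translation":[0,-0.1,0],"delta_rot":[0,0,0]}]'
python3 -m creep '[{"translation":[0,-0.1,0],"delta_rot":[0,0,0]}]'
python3 -m creep '[{"translation":[0,-0.1,0],"delta_rot":[0,0,0]}]'
```

```text
time_s: 4.08
ee_pos: [562.5, 168.3, 32.0]
ee_rot: [150.4, 89.9, 62.8]
force: [0.2, 5.4, -0.0]
gripper_width: 0.4
time_s: 4.17
ee_pos: [562.7, 168.2, 32.0]
ee_rot: [153.9, 89.8, 66.2]
force: [-0.2, 9.8, -1.0]
gripper_width: 0.6
time_s: 4.25
ee_pos: [562.8, 168.2, 32.0]
ee_rot: [159.7, 89.7, 72.1]
force: [0.2, 13.3, -0.1]
gripper_width: 0.6
```

```bash

python3 -m creep '[{"translation":[0,0,0],"delta_rot":[0,0,0]},{"translation":[0,0,0],"delta_rot":[0,0,0]},{"translation":[0,0.5,0],"delta_rot":[0,0,0]},{"translation":[0,1.5,0],"delta_rot":[0,0,0]},{"translation":[0,2,0],"delta_rot":[0,0,0]}]'
python3 -m creep '[{"translation":[0,0,2],"delta_rot":[0,0,0]},{"translation":[0,0,3],"delta_rot":[0,0,0]},{"translation":[0,0,3],"delta_rot":[0,0,0]},{"translation":[0,1,3],"delta_rot":[0,0,0.1]},{"translation":[0,1,3],"delta_rot":[0,0,0.1]}]'
python3 - <<'E'
from workcell import readout,optics
import cv2
im,d=optics.grab_frame("wrist");cv2.imwrite("pics/wrist3.png",im[:,:,::-1])
im,d=optics.grab_frame("side");cv2.imwrite("pics/side3.png",cv2.resize(im[120:260,255:400,::-1],None,fx=4,fy=4,interpolation=2))
E
```

```text
time_s: 4.67
ee_pos: [561.8, 205.2, 31.6]
ee_rot: [-40.1, 89.9, -127.7]
force: [0.9, 0.4, 0.7]
gripper_width: 0.5
time_s: 5.08
ee_pos: [561.7, 225.9, 173.1]
ee_rot: [-47.5, 89.9, -123.3]
force: [0.6, -0.5, -1.0]
gripper_width: 0.2
```

View pics/wrist3.png

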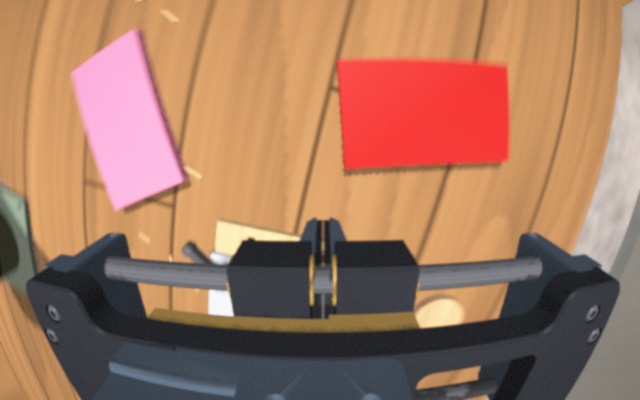

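View pics/side3.png

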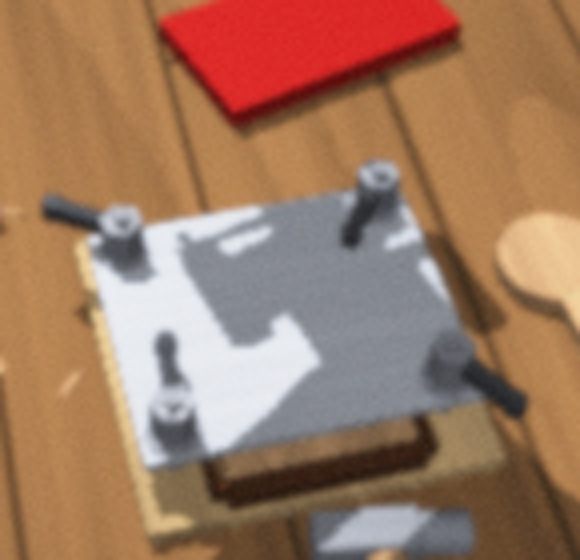

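```bash

python3 -m creep '[{"translation":[-0.88,-1.66,0],"delta_rot":[0,0,0.103]},{"translation":[-0.88,-1.66,0],"delta_rot":[0,0,0.103]},{"translation":[-0.88,-1.66,0],"delta_rot":[0,0,0.103]},{"translation":[-0.88,-1.66,0],"delta_rot":[0,0,0.103]}]'
python3 -m creep '[{"translation":[-0.88,-1.66,0],"delta_rot":[0,0,0.103]},{"translation":[-0.88,-1.66,0],"delta_rot":[0,0,0.103]},{"translation":[-0.88,-1.66,0],"delta_rot":[0,0,0.103]},{"translation":[-0.88,-1.66,0],"delta_rot":[0,0,0.103]}]'
python3 -m creep '[{"translation":[-0.88,-1.66,0],"delta_rot":[0,0,0.103]},{"translation":[-0.88,-1.66,0],"delta_rot":[0,0,0.103]},{"translation":[-0.88,-1.66,0],"delta_rot":[0,0,0.103]},{"translation":[-0.88,-1.66,0],"delta_rot":[0,0,0.103]},{"translation":[0,0,0],"delta_rot":[0,0,0]}]'
python3 - <<'E'
from workcell import readout,optics
import cv2
s=readout.state();print(s["qpos"].round(1),s["ee_pos"])
im,d=optics.grab_frame("top");cv2.imwrite("pics/top4.png",cv2.resize(im[130:270,180:365,::-1],None,fx=4,fy=4,interpolation=2))
im,d=optics.grab_frame("wrist");cv2.imwrite("pics/wrist4.png",im[:,:,::-1])
E
```

```text
time_s: 5.52
ee_pos: [525.9, 158.7, 170.9]
ee_rot: [-90.9, 89.9, -143.1]
force: [0.2, 0.2, -0.2]
gripper_width: 0.5
time_s: 5.85
ee_pos: [490.6, 92.2, 171.0]
ee_rot: [-121.7, 89.9, -150.3]
force: [0.5, -0.5, -0.1]
gripper_width: 0.8
time_s: 6.27
ee_pos: [454.2, 24.6, 171.1]
ee_rot: [-149.0, 89.8, -154.3]
force: [-0.4, -0.1, 0.3]
gripper_width: 0.4
[ 1.700e+00  1.040e+01  1.095e+02 -1.000e-01  6.030e+01 -8.300e+01] [454.20260218  24.58402049 171.06358827]
```

View pics/top4.png

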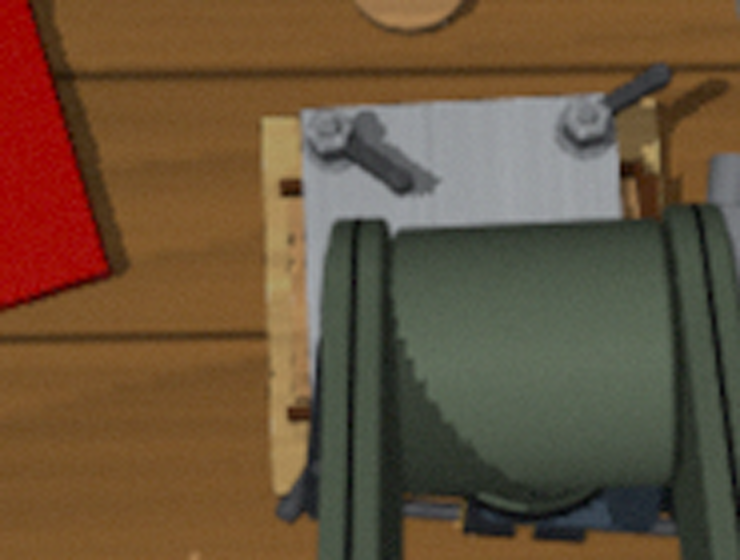

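View pics/wrist4.png

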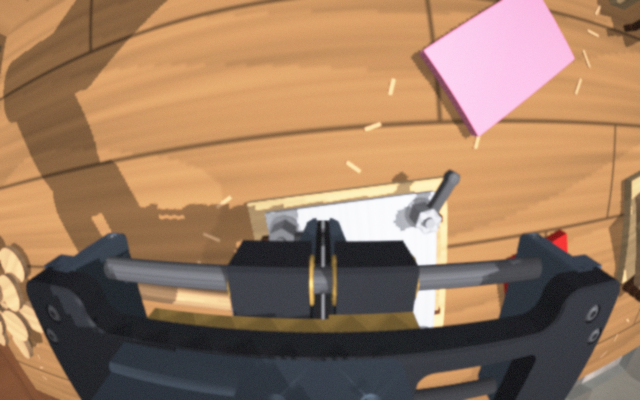

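```bash
cat >> h.py <<'E'
from workcell import readout
NUT={1:(642,125.7),2:(482.2,119.3),3:(487.2,-16.7),4:(647,-10.4)}
def pose():
    s=readout.state(); r=s["ee_rot"]
    return s["ee_pos"],(r[2]-r[0]+90+180)%360-180,s
def plan(k,da,n,rho=46.):
    """rows to carry the peg round nut k by da rad per row, from the measured pose"""
    p,phi,s=pose(); C=np.array(NUT[k]); d=p[:2]-C
    a0=np.arctan2(d[1],d[0]); r0=np.hypot(*d)
    f=s["force"][:2]; t=np.array([-np.sin(a0),np.cos(a0)])
    print(f"t {s['time_s']:.2f} ang {np.degrees(a0):.1f} rho {r0:.1f} z {p[2]:.1f} phi {phi:.1f} q6 {s['qpos'][5]:.0f} Ftan {f@t:.1f} Frad {f@d/r0:.1f} Fz {s['force'][2]:.1f} ")
    q=d
    for i in range(1,n+1):
        r=r0+(rho-r0)*min(1,i/3); a=a0+da*i
        w=r*np.array([np.cos(a),np.sin(a)]); m=w-q; q=w
        print(f"[{m[0]/10:.2f},{m[1]/10:.2f},0] rz {da}")
E
python3 -m creep '[{"translation":[0.1,0.1,-2.6],"delta_rot":[0,0,0]},{"translation":[0.1,0.1,-2.6],"delta_rot":[0,0,0]},{"translation":[0,0,-2.6],"delta_rot":[0,0,0]},{"translation":[0,0,-2.6],"delta_rot":[0,0,0]},{"translation":[0,0,0],"delta_rot":[0,0,0]}]'
python3 - <<'E'
from h import *
import cv2
im,d=optics.grab_frame("side");cv2.imwrite("pics/side5.png",cv2.resize(im[150:260,255:400,::-1],None,fx=5,fy=5,interpolation=2))
plan(3,-0.1,5)
E
```

```text
time_s: 6.78
ee_pos: [455.6, 29.3, 63.8]
ee_rot: [-173.5, 89.4, -178.8]
force: [0.2, 0.0, -0.4]
gripper_width: 0.8
t 6.83 ang 123.1 rho 54.9 z 66.0 phi 84.7 q6 -83 Ftan -0.4 Frad 0.0 Fz -0.5 
[0.61,0.01,0] rz -0.1
[0.58,-0.06,0] rz -0.1
[0.54,-0.13,0] rz -0.1
[0.45,0.10,0] rz -0.1
[0.46,0.06,0] rz -0.1
```

View pics/side5.png

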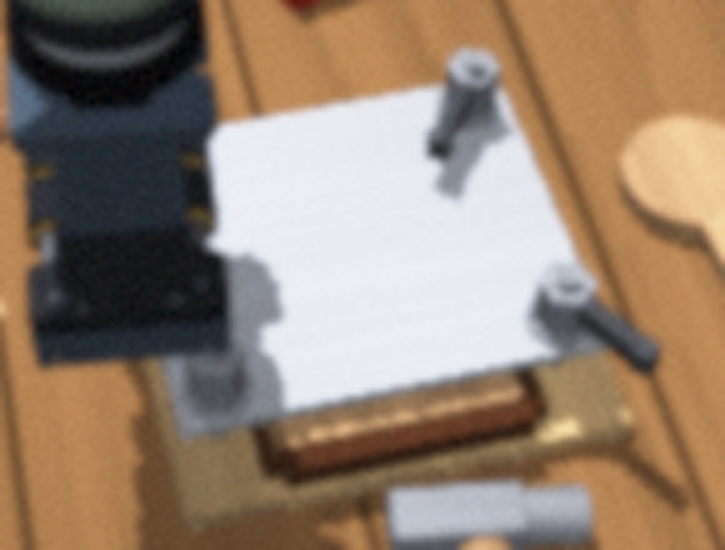

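```bash

python3 -m creep '[{"translation":[0.5,-0.2,0],"delta_rot":[0,0,0]},{"translation":[0.4,-0.2,0],"delta_rot":[0,0,0]}]'
python3 -c "
from h import *
plan(3,-0.1,6)"
```

```text
time_s: 7.0
ee_pos: [469.3, 25.0, 69.3]
ee_rot: [17.1, 89.9, 11.9]
force: [-1.8, 2.4, -0.6]
gripper_width: 0.5
t 7.00 ang 113.3 rho 45.4 z 69.3 phi 84.7 q6 -83 Ftan 0.6 Frad 2.9 Fz -0.6 
[0.42,0.18,0] rz -0.1
[0.44,0.13,0] rz -0.1
[0.45,0.09,0] rz -0.1
[0.46,0.03,0] rz -0.1
[0.46,-0.02,0] rz -0.1
[0.46,-0.07,0] rz -0.1
```

```bash

python3 -m creep '[{"translation":[0,0,0],"delta_rot":[0,0,0]}]'
python3 -m creep '[{"translation":[0,0,0],"delta_rot":[0,0,0]}]'
python3 -c "
from h import *
plan(3,-0.1,6)"
```

```text
time_s: 7.08
ee_pos: [469.5, 24.6, 69.3]
ee_rot: [14.1, 89.8, 8.9]
force: [0.4, -0.4, 0.0]
gripper_width: 0.7
time_s: 7.17
ee_pos: [469.1, 24.4, 69.2]
ee_rot: [5.9, 89.8, 0.6]
force: [-0.0, 0.2, -0.2]
gripper_width: 0.3
t 7.17 ang 113.8 rho 45.0 z 69.2 phi 84.7 q6 -83 Ftan -0.0 Frad 0.2 Fz -0.2 
[0.41,0.19,0] rz -0.1
[0.43,0.15,0] rz -0.1
[0.45,0.11,0] rz -0.1
[0.46,0.03,0] rz -0.1
[0.46,-0.02,0] rz -0.1
[0.46,-0.06,0] rz -0.1
```

```bash

python3 -m creep '[{"translation":[0.43,0.17,-0.1],"delta_rot":[0,0,-0.1]},{"translation":[0.44,0.13,-0.1],"delta_rot":[0,0,-0.1]},{"translation":[0.45,0.09,-0.1],"delta_rot":[0,0,-0.1]},{"translation":[0.46,0.03,0],"delta_rot":[0,0,-0.1]},{"translation":[0.46,-0.02,0],"delta_rot":[0,0,-0.1]}]'
python3 -c "
from h import *
plan(3,-0.1,6)"
```

```text
time_s: 7.58
ee_pos: [489.2, 28.7, 65.5]
ee_rot: [-161.4, 89.9, 164.3]
force: [-3.0, 1.6, -0.1]
gripper_width: 0.5
t 7.58 ang 87.5 rho 45.4 z 65.5 phi 55.8 q6 -54 Ftan 3.1 Frad 1.4 Fz -0.1 
[0.45,-0.02,0] rz -0.1
[0.45,-0.07,0] rz -0.1
[0.44,-0.11,0] rz -0.1
[0.42,-0.18,0] rz -0.1
[0.40,-0.22,0] rz -0.1
[0.38,-0.26,0] rz -0.1
```

```bash

python3 -m creep '[{"translation":[0.45,-0.03,0],"delta_rot":[0,0,-0.1]},{"translation":[0.45,-0.08,0],"delta_rot":[0,0,-0.1]},{"translation":[0.44,-0.12,0],"delta_rot":[0,0,-0.1]},{"translation":[0.42,-0.18,0],"delta_rot":[0,0,-0.1]},{"translation":[0.40,-0.22,0],"delta_rot":[0,0,-0.1]}]'
python3 -c "
from h import *
plan(3,-0.1,6)"
```

```text
time_s: 8.0
ee_pos: [510.6, 22.4, 65.3]
ee_rot: [-133.2, 89.9, 163.9]
force: [-2.1, 2.1, -0.7]
gripper_width: 0.3
t 8.00 ang 59.0 rho 45.6 z 65.3 phi 27.1 q6 -26 Ftan 2.9 Frad 0.7 Fz -0.7 
[0.39,-0.24,0] rz -0.1
[0.36,-0.28,0] rz -0.1
[0.33,-0.32,0] rz -0.1
[0.29,-0.36,0] rz -0.1
[0.25,-0.38,0] rz -0.1
[0.21,-0.41,0] rz -0.1
```

```bash

python3 -m creep '[{"translation":[0.39,-0.24,0],"delta_rot":[0,0,-0.1]},{"translation":[0.36,-0.28,0],"delta_rot":[0,0,-0.1]},{"translation":[0.33,-0.32,0],"delta_rot":[0,0,-0.1]},{"translation":[0.29,-0.36,0],"delta_rot":[0,0,-0.1]},{"translation":[0.25,-0.38,0],"delta_rot":[0,0,-0.1]}]'
python3 -c "
from h import *
plan(3,-0.1,6)"
```

```text
time_s: 8.42
ee_pos: [527.7, 6.7, 65.6]
ee_rot: [174.2, 90.0, 82.7]
force: [-1.3, 2.3, -0.9]
gripper_width: 0.6
t 8.42 ang 30.0 rho 46.8 z 65.6 phi -1.5 q6 1 Ftan 2.7 Frad 0.0 Fz -0.9 
[0.19,-0.43,0] rz -0.1
[0.14,-0.44,0] rz -0.1
[0.10,-0.45,0] rz -0.1
[0.08,-0.45,0] rz -0.1
[0.03,-0.46,0] rz -0.1
[-0.01,-0.46,0] rz -0.1
```

```bash

python3 -m creep '[{"translation":[0.18,-0.43,-0.1],"delta_rot":[0,0,-0.1]},{"translation":[0.14,-0.45,0],"delta_rot":[0,0,-0.1]},{"translation":[0.10,-0.46,0],"delta_rot":[0,0,-0.1]},{"translation":[0.06,-0.46,0],"delta_rot":[0,0,-0.1]},{"translation":[0.01,-0.46,0],"delta_rot":[0,0,-0.1]}]'
python3 -c "
from h import *
plan(3,-0.1,6)"
```

```text
time_s: 8.83
ee_pos: [533.5, -16.0, 64.8]
ee_rot: [139.9, 89.9, 19.7]
force: [0.4, 2.6, -1.0]
gripper_width: 0.6
t 8.83 ang 0.9 rho 46.3 z 64.8 phi -30.2 q6 27 Ftan 2.6 Frad 0.4 Fz -1.0 
[-0.02,-0.46,0] rz -0.1
[-0.07,-0.46,0] rz -0.1
[-0.12,-0.45,0] rz -0.1
[-0.15,-0.43,0] rz -0.1
[-0.19,-0.42,0] rz -0.1
[-0.23,-0.40,0] rz -0.1
```

```bash

python3 -m creep '[{"translation":[-0.02,-0.46,-0.1],"delta_rot":[0,0,-0.1]},{"translation":[-0.07,-0.46,0],"delta_rot":[0,0,-0.1]},{"translation":[-0.12,-0.45,0],"delta_rot":[0,0,-0.1]},{"translation":[-0.15,-0.43,0],"delta_rot":[0,0,-0.1]},{"translation":[-0.19,-0.42,0],"delta_rot":[0,0,-0.1]}]'
python3 -c "
from h import *
plan(3,-0.05,8)"
```

```text
time_s: 9.25
ee_pos: [528.4, -38.3, 64.0]
ee_rot: [157.5, 89.8, 8.6]
force: [1.5, 2.9, -1.3]
gripper_width: 0.6
t 9.25 ang -27.6 rho 46.5 z 64.0 phi -58.8 q6 53 Ftan 3.3 Frad -0.0 Fz -1.3 
[-0.13,-0.19,0] rz -0.05
[-0.14,-0.19,0] rz -0.05
[-0.15,-0.18,0] rz -0.05
[-0.14,-0.18,0] rz -0.05
[-0.15,-0.17,0] rz -0.05
[-0.16,-0.17,0] rz -0.05
[-0.17,-0.16,0] rz -0.05
[-0.17,-0.15,0] rz -0.05
```

```bash

python3 -m creep '[{"translation":[-0.13,-0.19,0],"delta_rot":[0,0,-0.05]},{"translation":[-0.14,-0.19,0],"delta_rot":[0,0,-0.05]},{"translation":[-0.15,-0.18,0],"delta_rot":[0,0,-0.05]}]' | grep force
python3 -m creep '[{"translation":[-0.14,-0.18,0],"delta_rot":[0,0,-0.05]},{"translation":[-0.15,-0.17,0],"delta_rot":[0,0,-0.05]}]'
python3 -c "
from h import *
plan(3,-0.05,8)"
```

```text
force: [2.2, 0.9, -1.8]
time_s: 9.67
ee_pos: [521.9, -47.7, 64.1]
ee_rot: [159.2, 89.7, -3.8]
force: [2.0, 0.3, -1.9]
gripper_width: 0.4
t 9.67 ang -41.7 rho 46.5 z 64.1 phi -73.0 q6 67 Ftan 1.5 Frad 1.3 Fz -1.9 
[-0.17,-0.16,0] rz -0.05
[-0.18,-0.15,0] rz -0.05
[-0.19,-0.14,0] rz -0.05
[-0.18,-0.14,0] rz -0.05
[-0.19,-0.13,0] rz -0.05
[-0.19,-0.12,0] rz -0.05
[-0.20,-0.11,0] rz -0.05
[-0.21,-0.10,0] rz -0.05
```

```bash

python3 -m creep '[{"translation":[-0.17,-0.16,0],"delta_rot":[0,0,-0.05]},{"translation":[-0.18,-0.15,0],"delta_rot":[0,0,-0.05]}]' | grep force
python3 -m creep '[{"translation":[-0.19,-0.14,0],"delta_rot":[0,0,-0.05]},{"translation":[-0.18,-0.14,0],"delta_rot":[0,0,-0.05]}]'
python3 -c "
from h import *
plan(3,-0.05,8)"
```

```text
force: [1.7, 0.3, -1.5]
time_s: 10.0
ee_pos: [515.0, -53.9, 64.2]
ee_rot: [164.3, 89.7, -10.1]
force: [2.6, -0.3, -1.8]
gripper_width: 0.6
t 10.00 ang -53.2 rho 46.4 z 64.2 phi -84.4 q6 77 Ftan 1.9 Frad 1.8 Fz -1.8 
[-0.20,-0.12,0] rz -0.05
[-0.20,-0.11,0] rz -0.05
[-0.21,-0.10,0] rz -0.05
[-0.21,-0.10,0] rz -0.05
[-0.21,-0.09,0] rz -0.05
[-0.21,-0.08,0] rz -0.05
[-0.22,-0.07,0] rz -0.05
[-0.22,-0.06,0] rz -0.05
```

```bash

python3 -m creep '[{"translation":[-0.20,-0.12,0],"delta_rot":[0,0,-0.05]},{"translation":[-0.20,-0.11,0],"delta_rot":[0,0,-0.05]}]' | grep force
python3 -m creep '[{"translation":[-0.21,-0.10,0],"delta_rot":[0,0,-0.05]},{"translation":[-0.21,-0.10,0],"delta_rot":[0,0,-0.05]}]'
python3 -c "
from h import *
plan(3,-0.05,8)"
```

```text
force: [2.3, -2.0, -1.8]
time_s: 10.33
ee_pos: [507.0, -58.5, 64.3]
ee_rot: [170.4, 89.7, -15.5]
force: [2.4, -1.0, -0.8]
gripper_width: 0.3
t 10.33 ang -64.7 rho 46.2 z 64.3 phi -95.9 q6 88 Ftan 1.7 Frad 1.9 Fz -0.8 
[-0.21,-0.09,0] rz -0.05
[-0.22,-0.08,0] rz -0.05
[-0.22,-0.06,0] rz -0.05
[-0.22,-0.06,0] rz -0.05
[-0.22,-0.05,0] rz -0.05
[-0.23,-0.04,0] rz -0.05
[-0.23,-0.03,0] rz -0.05
[-0.23,-0.02,0] rz -0.05
```

```bash

python3 -m creep '[{"translation":[-0.21,-0.09,0],"delta_rot":[0,0,-0.05]},{"translation":[-0.22,-0.08,0],"delta_rot":[0,0,-0.05]}]' | grep force
python3 -m creep '[{"translation":[-0.22,-0.06,0],"delta_rot":[0,0,-0.05]},{"translation":[-0.22,-0.06,0],"delta_rot":[0,0,-0.05]}]'
python3 -c "
from h import *
plan(3,-0.05,8)"
```

```text
force: [2.3, -1.5, -1.5]
time_s: 10.67
ee_pos: [498.1, -61.5, 64.3]
ee_rot: [178.7, 89.7, -18.6]
force: [1.7, -2.1, -1.6]
gripper_width: 0.5
t 10.67 ang -76.3 rho 46.1 z 64.3 phi -107.3 q6 99 Ftan 1.1 Frad 2.4 Fz -1.6 
[-0.23,-0.04,0] rz -0.05
[-0.23,-0.03,0] rz -0.05
[-0.23,-0.02,0] rz -0.05
[-0.23,-0.01,0] rz -0.05
[-0.23,-0.00,0] rz -0.05
[-0.23,0.01,0] rz -0.05
[-0.23,0.02,0] rz -0.05
[-0.23,0.03,0] rz -0.05
```

```bash

python3 - <<'E'
from h import *
import cv2
im,d=optics.grab_frame("side");cv2.imwrite("pics/side6.png",cv2.resize(im[150:260,255:400,::-1],None,fx=5,fy=5,interpolation=2))
E
```

```text
(no output)
```

View pics/side6.png

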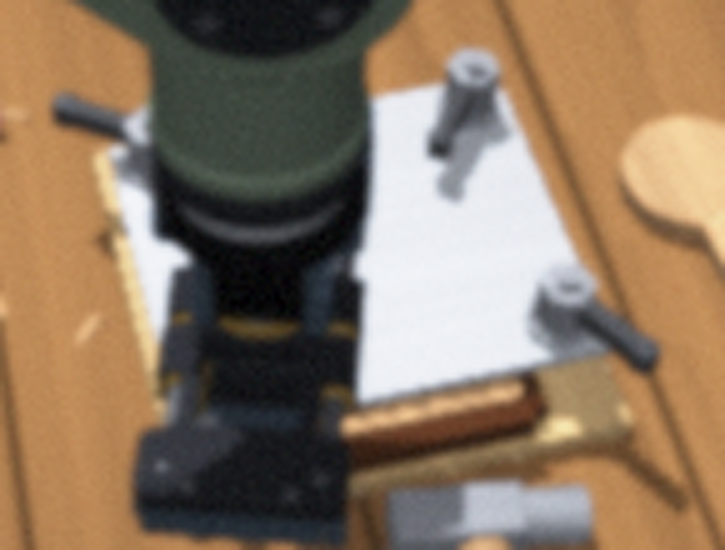

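```bash

python3 -m creep '[{"translation":[-0.23,-0.04,0],"delta_rot":[0,0,-0.05]},{"translation":[-0.23,-0.03,0],"delta_rot":[0,0,-0.05]}]' | grep force
python3 -m creep '[{"translation":[-0.23,-0.02,0],"delta_rot":[0,0,-0.05]}]'
python3 -c "
from h import *
plan(3,-0.04,4)"
```

```text
force: [8.7, -5.8, -2.8]
time_s: 10.97
ee_pos: [494.8, -63.4, 65.0]
ee_rot: [-171.1, 89.2, -16.9]
force: [8.8, -5.7, -3.5]
gripper_width: 0.5
t 10.97 ang -80.8 rho 47.3 z 65.0 phi -115.8 q6 107 Ftan 7.8 Frad 7.0 Fz -3.5 
[-0.19,0.02,0] rz -0.04
[-0.19,0.02,0] rz -0.04
[-0.19,0.03,0] rz -0.04
[-0.18,-0.00,0] rz -0.04
```

```bash

python3 -m creep '[{"translation":[-0.25,-0.02,0],"delta_rot":[0,0,-0.03]},{"translation":[-0.25,0,0],"delta_rot":[0,0,-0.03]}]' | grep force
python3 -c "
from h import *
plan(3,-0.04,2)"
```

```text
force: [9.2, -4.3, -4.1]
t 11.13 ang -86.4 rho 46.8 z 65.0 phi -119.2 q6 111 Ftan 8.9 Frad 4.9 Fz -4.1 
[-0.19,0.02,0] rz -0.04
[-0.19,0.03,0] rz -0.04
```

```bash

python3 -m creep '[{"translation":[-0.22,0.02,0],"delta_rot":[0,0,-0.03]}]' | grep force
python3 -m creep '[{"translation":[0,0,0],"delta_rot":[0,0,0]}]' | grep force
python3 -c "
from h import *
plan(3,0.06,2)"
```

```text
force: [10.2, -5.9, -4.8]
force: [7.7, -3.5, -3.8]
t 11.30 ang -89.9 rho 46.4 z 64.8 phi -120.9 q6 112 Ftan 7.7 Frad 3.5 Fz -3.8 
[0.28,0.02,0] rz 0.06
[0.27,0.04,0] rz 0.06
```

```bash

python3 -m creep '[{"translation":[1,-0.1,0],"delta_rot":[0,0,0]},{"translation":[1,0,0],"delta_rot":[0,0,0]},{"translation":[0,0,2.5],"delta_rot":[0,0,0]},{"translation":[0,0,3],"delta_rot":[0,0,0]},{"translation":[0,0,1],"delta_rot":[0,0,0]}]'
python3 -m creep '[{"translation":[0.46,0.44,0],"delta_rot":[0,0,0.114]},{"translation":[0.46,0.44,0],"delta_rot":[0,0,0.114]},{"translation":[0.46,0.44,0],"delta_rot":[0,0,0.114]},{"translation":[0.46,0.44,0],"delta_rot":[0,0,0.114]},{"translation":[0.46,0.44,0],"delta_rot":[0,0,0.114]}]'
python3 -m creep '[{"translation":[0.46,0.44,0],"delta_rot":[0,0,0.114]},{"translation":[0.46,0.44,0],"delta_rot":[0,0,0.114]},{"translation":[0.46,0.44,0],"delta_rot":[0,0,0.114]},{"translation":[0.46,0.44,0],"delta_rot":[0,0,0.114]},{"translation":[0.46,0.44,0],"delta_rot":[0,0,0.114]}]'
python3 -m creep '[{"translation":[0.46,0.44,0],"delta_rot":[0,0,0.114]},{"translation":[0.46,0.44,0],"delta_rot":[0,0,0.114]},{"translation":[0.46,0.44,0],"delta_rot":[0,0,0.114]},{"translation":[0.46,0.44,0],"delta_rot":[0,0,0.114]},{"translation":[0.46,0.44,0],"delta_rot":[0,0,0.114]}]'
python3 -m creep '[{"translation":[0.46,0.44,0],"delta_rot":[0,0,0.114]},{"translation":[0.46,0.44,0],"delta_rot":[0,0,0.114]},{"translation":[0.46,0.44,0],"delta_rot":[0,0,0.114]},{"translation":[0.46,0.44,0],"delta_rot":[0,0,0.114]},{"translation":[0.46,0.44,0],"delta_rot":[0,0,0.114]}]'
python3 - <<'E'
from h import *
import cv2
print(pose()[:2])
im,d=optics.grab_frame("side");cv2.imwrite("pics/side7.png",cv2.resize(im[150:260,255:400,::-1],None,fx=5,fy=5,interpolation=2))
im,d=optics.grab_frame("top");cv2.imwrite("pics/top7.png",cv2.resize(im[130:270,225:365,::-1],None,fx=4.2,fy=4.2,interpolation=2))
E
```

```text
time_s: 11.72
ee_pos: [504.4, -62.6, 131.4]
ee_rot: [-155.9, 89.7, -6.9]
force: [1.1, 0.5, 0.4]
gripper_width: 0.3
time_s: 12.13
ee_pos: [525.1, -40.0, 127.8]
ee_rot: [-22.3, 90.0, 159.8]
force: [0.8, 0.0, -0.4]
gripper_width: 0.4
time_s: 12.55
ee_pos: [548.1, -18.0, 127.6]
ee_rot: [-45.3, 90.0, 169.5]
force: [0.4, 0.4, -0.4]
gripper_width: 0.6
time_s: 12.97
ee_pos: [571.1, 4.0, 127.6]
ee_rot: [-82.3, 90.0, 165.0]
force: [0.2, -0.4, 1.2]
gripper_width: 0.5
time_s: 13.38
ee_pos: [594.1, 26.0, 127.6]
ee_rot: [-112.3, 89.9, 167.7]
force: [0.1, 0.1, -0.2]
gripper_width: 0.5
(array([594.05220461,  25.98174329, 127.55787233]), np.float64(10.029563476666908))
```

View pics/side7.png

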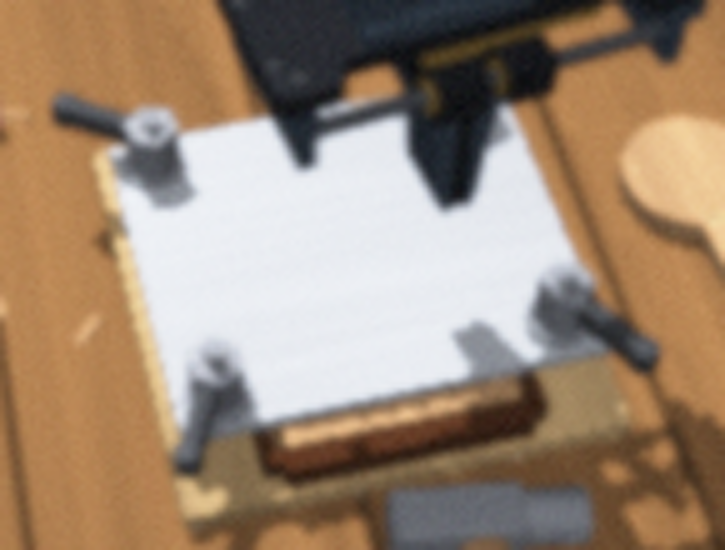

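View pics/top7.png

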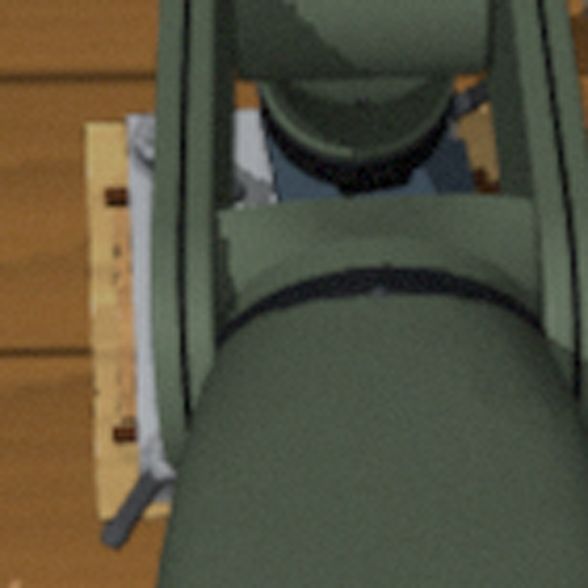

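```bash

python3 -m creep '[{"translation":[0.54,0.42,0],"delta_rot":[0,0,0.114]},{"translation":[0.54,0.42,0],"delta_rot":[0,0,0.114]},{"translation":[0.54,0.42,0],"delta_rot":[0,0,0.114]},{"translation":[0.54,0.42,0],"delta_rot":[0,0,0.114]},{"translation":[0.54,0.42,0],"delta_rot":[0,0,0.114]}]'
python3 -m creep '[{"translation":[0.54,0.42,0],"delta_rot":[0,0,0.114]},{"translation":[0.54,0.42,0],"delta_rot":[0,0,0.114]},{"translation":[0.54,0.42,0],"delta_rot":[0,0,0.114]},{"translation":[0.54,0.42,0],"delta_rot":[0,0,0.114]},{"translation":[0.54,0.42,0],"delta_rot":[0,0,0.114]}]'
python3 - <<'E'
from h import *
import cv2
print(pose()[:2])
a=cast("side",255+215/5,150+355/5,67);b=cast("side",255+187/5,150+465/5,62);d=b-a
print(a,b,np.degrees(np.arctan2(d[1],d[0])),np.hypot(*d[:2]))
im,d=optics.grab_frame("side");cv2.imwrite("pics/side8.png",cv2.resize(im[150:260,255:400,::-1],None,fx=5,fy=5,interpolation=2))
E
```

```text
time_s: 13.9
ee_pos: [620.7, 46.5, 127.7]
ee_rot: [-131.7, 89.9, -179.2]
force: [0.0, -0.3, -0.1]
gripper_width: 0.1
time_s: 14.32
ee_pos: [647.8, 67.5, 127.7]
ee_rot: [-166.6, 89.9, 178.5]
force: [-0.4, -0.4, 0.7]
gripper_width: 0.3
(array([647.76414327,  67.50827034, 127.65101885]), np.float64(75.13045366530093))
[489.67625037 -12.98091803  67.        ] [468.40190918 -61.93627504  62.        ] -113.48813457629498 53.378128229740945
```

View pics/side8.png

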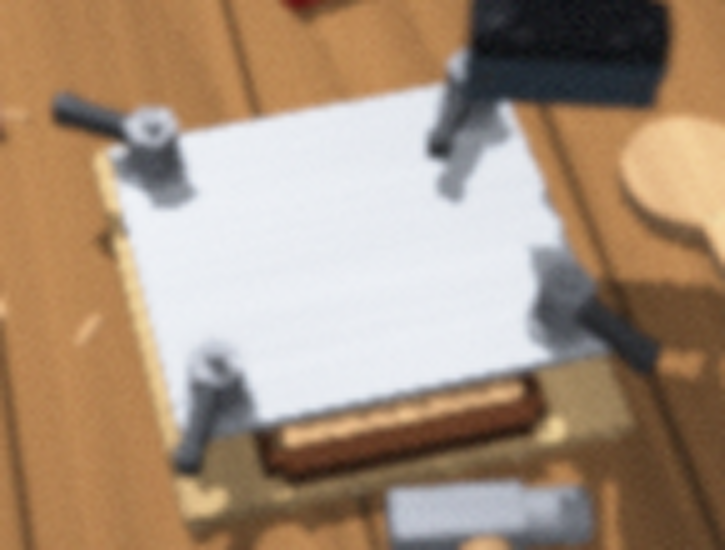

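```bash

python3 -m creep '[{"translation":[0,0,-2],"delta_rot":[0,0,0]},{"translation":[0,0,-2],"delta_rot":[0,0,0]},{"translation":[0,0,-1.9],"delta_rot":[0,0,0]},{"translation":[0,0,0],"delta_rot":[0,0,0]}]'
python3 -c "
from h import *
plan(1,-0.1,8,52)"
```

```text
time_s: 14.7
ee_pos: [644.6, 67.0, 64.8]
ee_rot: [-160.1, 89.5, -175.4]
force: [-0.3, -0.7, -0.2]
gripper_width: 0.5
t 14.70 ang -87.4 rho 58.8 z 64.8 phi 74.8 q6 -70 Ftan -0.4 Frad 0.7 Fz -0.2 
[-0.57,0.23,0] rz -0.1
[-0.53,0.28,0] rz -0.1
[-0.47,0.33,0] rz -0.1
[-0.50,0.16,0] rz -0.1
[-0.48,0.20,0] rz -0.1
[-0.45,0.25,0] rz -0.1
[-0.43,0.30,0] rz -0.1
[-0.40,0.34,0] rz -0.1
```

```bash

python3 -m creep '[{"translation":[-0.5,0.25,0],"delta_rot":[0,0,0]},{"translation":[-0.45,0.3,0],"delta_rot":[0,0,-0.05]},{"translation":[-0.45,0.32,0],"delta_rot":[0,0,-0.1]}]'
python3 -c "
from h import *
plan(1,-0.1,6,50)"
```

```text
time_s: 14.95
ee_pos: [634.2, 76.3, 70.5]
ee_rot: [32.2, 89.9, 8.3]
force: [-0.8, 0.0, 0.6]
gripper_width: 0.2
t 14.95 ang -99.0 rho 50.0 z 70.5 phi 66.1 q6 -60 Ftan -0.7 Frad 0.1 Fz 0.6 
[-0.49,0.10,0] rz -0.1
[-0.48,0.15,0] rz -0.1
[-0.46,0.20,0] rz -0.1
[-0.44,0.24,0] rz -0.1
[-0.41,0.28,0] rz -0.1
[-0.38,0.32,0] rz -0.1
```

```bash

python3 -m creep '[{"translation":[-0.3,0.08,-0.2],"delta_rot":[0,0,0]},{"translation":[-0.3,0.1,-0.2],"delta_rot":[0,0,-0.05]},{"translation":[-0.46,0.20,0],"delta_rot":[0,0,-0.1]},{"translation":[-0.44,0.24,0],"delta_rot":[0,0,-0.1]},{"translation":[-0.41,0.28,0],"delta_rot":[0,0,-0.1]}]'
python3 -c "
from h import *
plan(1,-0.1,6,50)"
```

```text
time_s: 15.37
ee_pos: [615.4, 84.3, 66.6]
ee_rot: [15.9, 89.8, -27.9]
force: [0.2, -4.3, 1.1]
gripper_width: 0.7
t 15.37 ang -122.7 rho 49.3 z 66.6 phi 46.2 q6 -39 Ftan 2.5 Frad 3.5 Fz 1.1 
[-0.42,0.27,0] rz -0.1
[-0.39,0.31,0] rz -0.1
[-0.36,0.35,0] rz -0.1
[-0.30,0.40,0] rz -0.1
[-0.26,0.43,0] rz -0.1
[-0.22,0.45,0] rz -0.1
```

```bash

python3 -m creep '[{"translation":[-0.42,0.27,0],"delta_rot":[0,0,-0.1]},{"translation":[-0.39,0.31,0],"delta_rot":[0,0,-0.1]},{"translation":[-0.36,0.35,0],"delta_rot":[0,0,-0.1]},{"translation":[-0.3,0.4,0],"delta_rot":[0,0,-0.1]},{"translation":[-0.26,0.43,0],"delta_rot":[0,0,-0.1]}]'
python3 -c "
from h import *
plan(1,-0.1,6,50)"
```

```text
time_s: 15.78
ee_pos: [597.9, 102.1, 66.3]
ee_rot: [46.1, 89.8, -26.4]
force: [0.8, -3.6, -0.7]
gripper_width: 0.3
t 15.78 ang -151.9 rho 50.0 z 66.3 phi 17.5 q6 -9 Ftan 3.6 Frad 1.0 Fz -0.7 
[-0.21,0.45,0] rz -0.1
[-0.17,0.47,0] rz -0.1
[-0.12,0.49,0] rz -0.1
[-0.07,0.49,0] rz -0.1
[-0.02,0.50,0] rz -0.1
[0.03,0.50,0] rz -0.1
```

```bash

python3 -m creep '[{"translation":[-0.21,0.45,0],"delta_rot":[0,0,-0.1]},{"translation":[-0.17,0.47,0],"delta_rot":[0,0,-0.1]},{"translation":[-0.12,0.49,0],"delta_rot":[0,0,-0.1]},{"translation":[-0.07,0.49,0],"delta_rot":[0,0,-0.1]},{"translation":[-0.02,0.5,0],"delta_rot":[0,0,-0.1]}]'
python3 -c "
from h import *
plan(1,-0.1,6,50)"
```

```text
time_s: 16.2
ee_pos: [591.4, 126.1, 65.8]
ee_rot: [31.7, 89.9, -69.5]
force: [0.2, -3.5, -0.7]
gripper_width: 0.4
t 16.20 ang 179.6 rho 50.6 z 65.8 phi -11.1 q6 22 Ftan 3.5 Frad -0.3 Fz -0.7 
[0.05,0.50,0] rz -0.1
[0.10,0.49,0] rz -0.1
[0.15,0.48,0] rz -0.1
[0.17,0.47,0] rz -0.1
[0.22,0.45,0] rz -0.1
[0.26,0.42,0] rz -0.1
```

```bash

python3 -m creep '[{"translation":[0.05,0.5,-0.1],"delta_rot":[0,0,-0.09]},{"translation":[0.1,0.49,0],"delta_rot":[0,0,-0.09]},{"translation":[0.15,0.48,0],"delta_rot":[0,0,-0.09]},{"translation":[0.17,0.47,0],"delta_rot":[0,0,-0.09]},{"translation":[0.22,0.45,0],"delta_rot":[0,0,-0.09]}]'
python3 -c "
from h import *
plan(1,-0.1,6,50)"
```

```text
time_s: 16.62
ee_pos: [597.9, 150.0, 64.8]
ee_rot: [16.1, 89.9, -110.8]
force: [-1.3, -4.1, -0.2]
gripper_width: 0.2
t 16.62 ang 151.2 rho 50.3 z 64.8 phi -36.9 q6 50 Ftan 4.3 Frad -0.8 Fz -0.2 
[0.27,0.42,0] rz -0.1
[0.31,0.39,0] rz -0.1
[0.35,0.36,0] rz -0.1
[0.38,0.33,0] rz -0.1
[0.41,0.29,0] rz -0.1
[0.43,0.25,0] rz -0.1
```

```bash

python3 -m creep '[{"translation":[0.27,0.42,-0.1],"delta_rot":[0,0,-0.09]},{"translation":[0.31,0.39,0],"delta_rot":[0,0,-0.09]},{"translation":[0.35,0.36,0],"delta_rot":[0,0,-0.09]},{"translation":[0.38,0.33,0],"delta_rot":[0,0,-0.09]}]'
python3 -c "
from h import *
plan(1,-0.05,6,50)"
```

```text
time_s: 16.95
ee_pos: [610.6, 165.1, 63.7]
ee_rot: [4.0, 89.9, -143.5]
force: [-2.6, -2.4, 0.1]
gripper_width: 0.2
t 16.95 ang 128.6 rho 50.4 z 63.7 phi -57.5 q6 72 Ftan 3.5 Frad -0.2 Fz 0.1 
[0.21,0.14,0] rz -0.05
[0.22,0.13,0] rz -0.05
[0.22,0.12,0] rz -0.05
[0.22,0.12,0] rz -0.05
[0.23,0.11,0] rz -0.05
[0.23,0.10,0] rz -0.05
```

```bash

python3 -m creep '[{"translation":[0.21,0.14,0],"delta_rot":[0,0,-0.05]},{"translation":[0.22,0.13,0],"delta_rot":[0,0,-0.05]},{"translation":[0.22,0.12,0],"delta_rot":[0,0,-0.05]}]' | grep force
python3 -m creep '[{"translation":[0.22,0.12,0],"delta_rot":[0,0,-0.05]},{"translation":[0.23,0.11,0],"delta_rot":[0,0,-0.05]}]' | grep force
python3 -c "
from h import *
plan(1,-0.05,8,50)"
```

```text
force: [-1.9, -1.6, 0.1]
force: [-3.2, -0.9, -0.8]
t 17.37 ang 114.5 rho 50.4 z 63.5 phi -71.8 q6 86 Ftan 3.3 Frad 0.5 Fz -0.8 
[0.24,0.09,0] rz -0.05
[0.24,0.08,0] rz -0.05
[0.24,0.06,0] rz -0.05
[0.24,0.06,0] rz -0.05
[0.24,0.05,0] rz -0.05
[0.25,0.04,0] rz -0.05
[0.25,0.03,0] rz -0.05
[0.25,0.01,0] rz -0.05
```

```bash

python3 -m creep '[{"translation":[0.24,0.09,0],"delta_rot":[0,0,-0.05]},{"translation":[0.24,0.08,0],"delta_rot":[0,0,-0.05]}]' | grep force
python3 -m creep '[{"translation":[0.24,0.06,0],"delta_rot":[0,0,-0.05]},{"translation":[0.24,0.06,0],"delta_rot":[0,0,-0.05]}]' | grep force
python3 -c "
from h import *
plan(1,-0.05,8,50)"
```

```text
force: [-3.5, -0.4, -1.5]
force: [-2.2, 0.2, -1.8]
t 17.70 ang 103.3 rho 50.2 z 63.2 phi -83.2 q6 98 Ftan 2.0 Frad 0.7 Fz -1.8 
[0.25,0.04,0] rz -0.05
[0.25,0.03,0] rz -0.05
[0.25,0.02,0] rz -0.05
[0.25,0.01,0] rz -0.05
[0.25,0.00,0] rz -0.05
[0.25,-0.01,0] rz -0.05
[0.25,-0.02,0] rz -0.05
[0.25,-0.04,0] rz -0.05
```

```bash

python3 -m creep '[{"translation":[0.25,0.04,0],"delta_rot":[0,0,-0.05]},{"translation":[0.25,0.03,0],"delta_rot":[0,0,-0.05]}]' | grep force
python3 -m creep '[{"translation":[0.25,0.02,0],"delta_rot":[0,0,-0.05]}]' | grep force
python3 -c "
from h import *
plan(1,-0.05,8,50)"
```

```text
force: [-3.2, -0.4, -1.3]
force: [-3.5, 0.3, -2.1]
t 17.95 ang 94.8 rho 50.1 z 63.1 phi -91.8 q6 106 Ftan 3.4 Frad 0.5 Fz -2.1 
[0.25,0.01,0] rz -0.05
[0.25,-0.00,0] rz -0.05
[0.25,-0.01,0] rz -0.05
[0.25,-0.02,0] rz -0.05
[0.25,-0.04,0] rz -0.05
[0.25,-0.05,0] rz -0.05
[0.24,-0.06,0] rz -0.05
[0.24,-0.07,0] rz -0.05
```

```bash

python3 -m creep '[{"translation":[0.25,0.01,0],"delta_rot":[0,0,-0.05]},{"translation":[0.25,0,0],"delta_rot":[0,0,-0.05]}]' | grep force
python3 -m creep '[{"translation":[0.25,-0.01,0],"delta_rot":[0,0,-0.05]}]' | grep force
python3 -c "
from h import *
plan(1,-0.05,8,50)"
```

```text
force: [-3.0, 0.2, -1.0]
force: [-6.5, 2.0, -0.6]
t 18.20 ang 87.0 rho 50.3 z 63.0 phi -100.4 q6 115 Ftan 6.6 Frad 1.6 Fz -0.6 
[0.25,-0.03,0] rz -0.05
[0.25,-0.04,0] rz -0.05
[0.24,-0.05,0] rz -0.05
[0.24,-0.06,0] rz -0.05
[0.24,-0.07,0] rz -0.05
[0.24,-0.08,0] rz -0.05
[0.23,-0.09,0] rz -0.05
[0.23,-0.10,0] rz -0.05
```

```bash

python3 -m creep '[{"translation":[0.25,-0.03,0],"delta_rot":[0,0,-0.05]},{"translation":[0.25,-0.04,0],"delta_rot":[0,0,-0.04]}]' | grep force
python3 -c "
from h import *
plan(1,-0.05,1,50)"
```

```text
force: [-9.6, 5.3, 1.3]
t 18.37 ang 83.9 rho 51.0 z 62.7 phi -105.6 q6 120 Ftan 10.1 Frad 4.3 Fz 1.3 
[0.25,-0.07,0] rz -0.05
```

```bash

python3 -m creep '[{"translation":[0.25,-0.05,0],"delta_rot":[0,0,-0.03]}]' | grep force
python3 -m creep '[{"translation":[0.2,-0.05,0],"delta_rot":[0,0,-0.03]}]' | grep force
python3 -c "
from h import *
plan(1,-0.05,1,50)"
```

```text
force: [-10.1, 3.8, 1.1]
force: [-10.1, 3.7, 0.4]
t 18.53 ang 79.1 rho 50.6 z 62.6 phi -109.0 q6 123 Ftan 10.6 Frad 1.7 Fz 0.4 
[0.24,-0.07,0] rz -0.05
```

```bash

python3 -m creep '[{"translation":[0.22,-0.06,0],"delta_rot":[0,0,-0.03]}]' | grep force
python3 -m creep '[{"translation":[0.0,0,0],"delta_rot":[0,0,0]}]' | grep force
python3 -c "
from h import *
plan(1,0.1,1,50)"
```

```text
force: [-11.2, 4.4, 0.9]
force: [-10.5, 3.6, 1.6]
t 18.70 ang 76.5 rho 50.3 z 62.5 phi -110.7 q6 124 Ftan 11.1 Frad 1.0 Fz 1.6 
[-0.50,0.08,0] rz 0.1
```

```bash

python3 -m creep '[{"translation":[-1,0.2,0],"delta_rot":[0,0,0]},{"translation":[-1,0.2,0],"delta_rot":[0,0,0]},{"translation":[0,0,2.5],"delta_rot":[0,0,0]},{"translation":[0,0,3],"delta_rot":[0,0,0]},{"translation":[0,0,1],"delta_rot":[0,0,0]}]' | grep pos
python3 -m creep '[{"translation":[-0.51,-0.16,0],"delta_rot":[0,0,0.112]},{"translation":[-0.51,-0.16,0],"delta_rot":[0,0,0.112]},{"translation":[-0.51,-0.16,0],"delta_rot":[0,0,0.112]},{"translation":[-0.51,-0.16,0],"delta_rot":[0,0,0.112]},{"translation":[-0.51,-0.16,0],"delta_rot":[0,0,0.112]}]' | grep pos
python3 -m creep '[{"translation":[-0.51,-0.16,0],"delta_rot":[0,0,0.112]},{"translation":[-0.51,-0.16,0],"delta_rot":[0,0,0.112]},{"translation":[-0.51,-0.16,0],"delta_rot":[0,0,0.112]},{"translation":[-0.51,-0.16,0],"delta_rot":[0,0,0.112]},{"translation":[-0.51,-0.16,0],"delta_rot":[0,0,0.112]}]' | grep pos
python3 -m creep '[{"translation":[-0.51,-0.16,0],"delta_rot":[0,0,0.112]},{"translation":[-0.51,-0.16,0],"delta_rot":[0,0,0.112]},{"translation":[-0.51,-0.16,0],"delta_rot":[0,0,0.112]},{"translation":[-0.51,-0.16,0],"delta_rot":[0,0,0.112]},{"translation":[-0.51,-0.16,0],"delta_rot":[0,0,0.112]}]' | grep pos
python3 -m creep '[{"translation":[-0.51,-0.16,0],"delta_rot":[0,0,0.112]},{"translation":[-0.51,-0.16,0],"delta_rot":[0,0,0.112]},{"translation":[-0.51,-0.16,0],"delta_rot":[0,0,0.112]},{"translation":[-0.51,-0.16,0],"delta_rot":[0,0,0.112]},{"translation":[-0.51,-0.16,0],"delta_rot":[0,0,0.112]}]' | grep pos
python3 -m creep '[{"translation":[-0.51,-0.16,0],"delta_rot":[0,0,0.112]},{"translation":[-0.51,-0.16,0],"delta_rot":[0,0,0.112]},{"translation":[-0.51,-0.16,0],"delta_rot":[0,0,0.112]},{"translation":[-0.51,-0.16,0],"delta_rot":[0,0,0.112]},{"translation":[-0.51,-0.16,0],"delta_rot":[0,0,0.112]}]' | grep pos
python3 -m creep '[{"translation":[-0.51,-0.16,0],"delta_rot":[0,0,0.112]},{"translation":[-0.51,-0.16,0],"delta_rot":[0,0,0.112]},{"translation":[-0.51,-0.16,0],"delta_rot":[0,0,0.112]},{"translation":[-0.51,-0.16,0],"delta_rot":[0,0,0.112]},{"translation":[-0.51,-0.16,0],"delta_rot":[0,0,0.112]}]' | grep pos
python3 - <<'E'
from h import *
import cv2
p,f,s=pose();print(p,f,s["qpos"].round(0),s["time_s"])
im,d=optics.grab_frame("side");cv2.imwrite("pics/side9.png",cv2.resize(im[150:260,255:400,::-1],None,fx=5,fy=5,interpolation=2))
im,d=optics.grab_frame("top");cv2.imwrite("pics/top9.png",cv2.resize(im[130:270,225:365,::-1],None,fx=4.2,fy=4.2,interpolation=2))
E
```

```text
ee_pos: [640.7, 178.1, 133.1]
ee_pos: [613.0, 169.3, 128.4]
ee_pos: [587.5, 161.3, 128.4]
ee_pos: [562.0, 153.3, 128.4]
ee_pos: [536.5, 145.3, 128.4]
ee_pos: [511.0, 137.3, 128.4]
ee_pos: [485.5, 129.3, 128.3]
[485.54171834 129.34411658 128.33980138] 82.22366066259718 [ 14.  17. 107.   0.  56. -69.] 21.6167
```

View pics/side9.png

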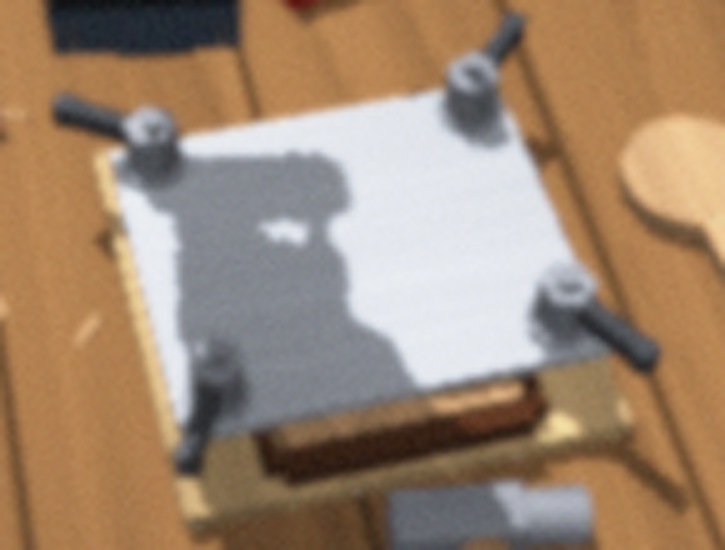

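View pics/top9.png

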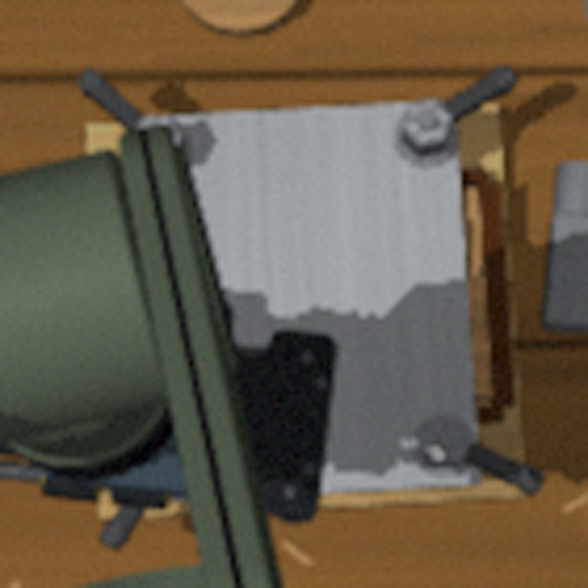

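```bash

python3 -m creep '[{"translation":[-0.55,-0.15,0],"delta_rot":[0,0,0.109]},{"translation":[-0.55,-0.15,0],"delta_rot":[0,0,0.109]},{"translation":[-0.55,-0.15,0],"delta_rot":[0,0,0.109]},{"translation":[-0.55,-0.15,0],"delta_rot":[0,0,0.109]},{"translation":[-0.55,-0.15,0],"delta_rot":[0,0,0.109]}]' | grep pos
python3 -m creep '[{"translation":[-0.55,-0.15,0],"delta_rot":[0,0,0.109]},{"translation":[-0.55,-0.15,0],"delta_rot":[0,0,0.109]},{"translation":[-0.55,-0.15,0],"delta_rot":[0,0,0.109]},{"translation":[-0.55,-0.15,0],"delta_rot":[0,0,0.109]},{"translation":[-0.55,-0.15,0],"delta_rot":[0,0,0.109]}]' | grep pos
python3 -m creep '[{"translation":[0,0,-2],"delta_rot":[0,0,0]},{"translation":[0,0,-2],"delta_rot":[0,0,0]},{"translation":[0,0,-2.2],"delta_rot":[0,0,0]},{"translation":[0,0,0],"delta_rot":[0,0,0]}]' | grep pos
python3 -m creep '[{"translation":[0,0,0],"delta_rot":[0,0,0]}]' | grep -E "pos|force"
python3 -c "
from h import *
plan(2,-0.1,8)"
```

```text
ee_pos: [458.6, 122.0, 128.2]
ee_pos: [431.0, 114.5, 128.2]
ee_pos: [428.7, 113.9, 63.3]
ee_pos: [430.6, 114.4, 65.7]
force: [0.3, 0.2, 0.3]
t 22.97 ang -174.5 rho 51.8 z 65.7 phi 144.2 q6 -131 Ftan -0.2 Frad -0.4 Fz 0.3 
[0.17,0.52,0] rz -0.1
[0.22,0.48,0] rz -0.1
[0.26,0.43,0] rz -0.1
[0.12,0.45,0] rz -0.1
[0.16,0.43,0] rz -0.1
[0.20,0.41,0] rz -0.1
[0.24,0.39,0] rz -0.1
[0.28,0.36,0] rz -0.1
```

```bash

python3 -m creep '[{"translation":[0.2,0.5,0],"delta_rot":[0,0,0]},{"translation":[0.22,0.46,0],"delta_rot":[0,0,-0.05]},{"translation":[0.2,0.43,0],"delta_rot":[0,0,-0.1]},{"translation":[0.12,0.45,0],"delta_rot":[0,0,-0.1]},{"translation":[0.16,0.43,0],"delta_rot":[0,0,-0.1]}]' | grep force
python3 -c "
from h import *
plan(2,-0.1,10)"
```

```text
force: [-0.6, -1.3, -1.1]
t 23.38 ang 156.3 rho 45.5 z 67.3 phi 124.0 q6 -108 Ftan 1.4 Frad 0.1 Fz -1.1 
[0.19,0.41,0] rz -0.1
[0.23,0.40,0] rz -0.1
[0.27,0.37,0] rz -0.1
[0.32,0.33,0] rz -0.1
[0.35,0.30,0] rz -0.1
[0.38,0.26,0] rz -0.1
[0.40,0.22,0] rz -0.1
[0.42,0.18,0] rz -0.1
[0.44,0.14,0] rz -0.1
[0.45,0.09,0] rz -0.1
```

```bash

python3 -m creep '[{"translation":[0.19,0.41,-0.1],"delta_rot":[0,0,-0.1]},{"translation":[0.23,0.4,0],"delta_rot":[0,0,-0.1]},{"translation":[0.27,0.37,0],"delta_rot":[0,0,-0.1]},{"translation":[0.32,0.33,0],"delta_rot":[0,0,-0.1]},{"translation":[0.35,0.3,0],"delta_rot":[0,0,-0.1]}]' | grep force
python3 -c "
from h import *
plan(2,-0.1,5)"
```

```text
force: [-1.2, -0.5, -0.1]
t 23.80 ang 127.6 rho 46.1 z 66.3 phi 95.3 q6 -78 Ftan 1.3 Frad 0.3 Fz -0.1 
[0.38,0.26,0] rz -0.1
[0.40,0.22,0] rz -0.1
[0.42,0.18,0] rz -0.1
[0.44,0.14,0] rz -0.1
[0.45,0.09,0] rz -0.1
```

```bash

python3 -m creep '[{"translation":[0.38,0.26,-0.1],"delta_rot":[0,0,-0.1]},{"translation":[0.4,0.22,0],"delta_rot":[0,0,-0.1]},{"translation":[0.42,0.18,0],"delta_rot":[0,0,-0.1]},{"translation":[0.44,0.14,0],"delta_rot":[0,0,-0.1]},{"translation":[0.45,0.09,0],"delta_rot":[0,0,-0.1]}]' | grep force
python3 - <<'E'
from h import *
import cv2
plan(2,-0.1,5)
im,d=optics.grab_frame("side");cv2.imwrite("pics/side10.png",cv2.resize(im[150:260,255:400,::-1],None,fx=5,fy=5,interpolation=2))
E
```

```text
force: [-1.8, 0.3, -0.6]
t 24.22 ang 99.1 rho 46.1 z 65.3 phi 66.7 q6 -49 Ftan 1.7 Frad 0.6 Fz -0.6 
[0.46,0.05,0] rz -0.1
[0.46,0.00,0] rz -0.1
[0.46,-0.04,0] rz -0.1
[0.45,-0.09,0] rz -0.1
[0.44,-0.13,0] rz -0.1
```

View pics/side10.png

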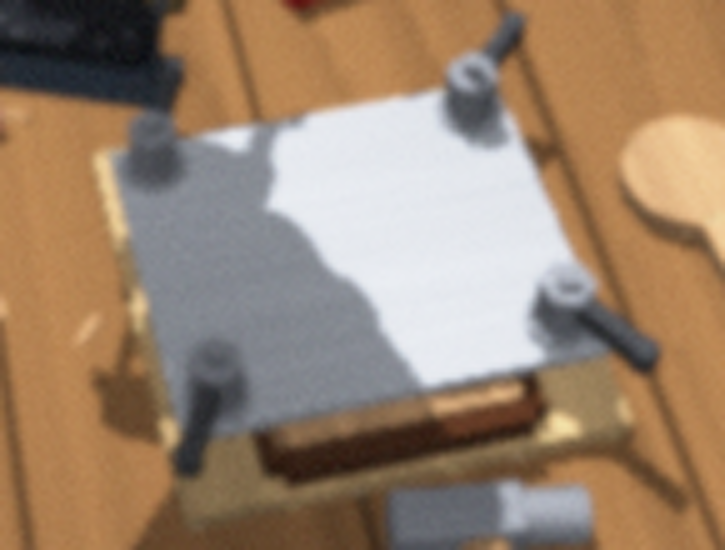

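```bash

python3 -m creep '[{"translation":[0.46,0.05,-0.1],"delta_rot":[0,0,-0.1]},{"translation":[0.46,0,0],"delta_rot":[0,0,-0.1]},{"translation":[0.46,-0.04,0],"delta_rot":[0,0,-0.1]},{"translation":[0.45,-0.09,0],"delta_rot":[0,0,-0.1]},{"translation":[0.44,-0.13,0],"delta_rot":[0,0,-0.1]}]' | grep force
python3 -c "
from h import *
plan(2,-0.1,5)"
```

```text
force: [-1.5, 0.9, -0.8]
t 24.68 ang 70.5 rho 45.9 z 64.1 phi 38.1 q6 -21 Ftan 1.7 Frad 0.4 Fz -0.8 
[0.43,-0.17,0] rz -0.1
[0.41,-0.21,0] rz -0.1
[0.38,-0.25,0] rz -0.1
[0.35,-0.29,0] rz -0.1
[0.32,-0.33,0] rz -0.1
```

```bash

python3 -m creep '[{"translation":[0.43,-0.17,-0.1],"delta_rot":[0,0,-0.1]},{"translation":[0.41,-0.21,0],"delta_rot":[0,0,-0.1]},{"translation":[0.38,-0.25,0],"delta_rot":[0,0,-0.1]},{"translation":[0.35,-0.29,0],"delta_rot":[0,0,-0.1]},{"translation":[0.32,-0.33,0],"delta_rot":[0,0,-0.1]}]' | grep force
python3 -c "
from h import *
plan(2,-0.07,5)"
```

```text
force: [-0.8, 1.1, -0.1]
t 25.10 ang 41.8 rho 46.4 z 63.2 phi 9.5 q6 5 Ftan 1.3 Frad 0.2 Fz -0.1 
[0.20,-0.26,0] rz -0.07
[0.18,-0.27,0] rz -0.07
[0.16,-0.28,0] rz -0.07
[0.15,-0.28,0] rz -0.07
[0.13,-0.29,0] rz -0.07
```

```bash

python3 -m creep '[{"translation":[0.2,-0.26,0],"delta_rot":[0,0,-0.07]},{"translation":[0.18,-0.27,0],"delta_rot":[0,0,-0.07]},{"translation":[0.16,-0.28,0],"delta_rot":[0,0,-0.07]},{"translation":[0.15,-0.28,0],"delta_rot":[0,0,-0.07]}]' | grep force
python3 -c "
from h import *
plan(2,-0.05,8)"
```

```text
force: [-1.2, 0.9, -0.1]
t 25.43 ang 25.7 rho 46.2 z 63.3 phi -6.5 q6 20 Ftan 1.3 Frad -0.7 Fz -0.1 
[0.09,-0.21,0] rz -0.05
[0.08,-0.22,0] rz -0.05
[0.07,-0.22,0] rz -0.05
[0.06,-0.22,0] rz -0.05
[0.05,-0.22,0] rz -0.05
[0.04,-0.23,0] rz -0.05
[0.03,-0.23,0] rz -0.05
[0.02,-0.23,0] rz -0.05
```

```bash

python3 -m creep '[{"translation":[0.09,-0.21,0],"delta_rot":[0,0,-0.05]},{"translation":[0.08,-0.22,0],"delta_rot":[0,0,-0.05]}]' | grep force
python3 -m creep '[{"translation":[0.07,-0.22,0],"delta_rot":[0,0,-0.05]},{"translation":[0.06,-0.22,0],"delta_rot":[0,0,-0.05]}]' | grep force
python3 -c "
from h import *
plan(2,-0.05,8)"
```

```text
force: [-0.3, 1.8, -0.1]
force: [-0.6, 0.8, 0.0]
t 25.77 ang 14.2 rho 46.2 z 63.4 phi -17.9 q6 31 Ftan 0.9 Frad -0.4 Fz 0.0 
[0.04,-0.23,0] rz -0.05
[0.03,-0.23,0] rz -0.05
[0.02,-0.23,0] rz -0.05
[0.02,-0.23,0] rz -0.05
[0.01,-0.23,0] rz -0.05
[-0.01,-0.23,0] rz -0.05
[-0.02,-0.23,0] rz -0.05
[-0.03,-0.23,0] rz -0.05
```

```bash

python3 -m creep '[{"translation":[0.04,-0.23,0],"delta_rot":[0,0,-0.05]},{"translation":[0.03,-0.23,0],"delta_rot":[0,0,-0.05]}]' | grep force
python3 -m creep '[{"translation":[0.02,-0.23,0],"delta_rot":[0,0,-0.05]},{"translation":[0.02,-0.23,0],"delta_rot":[0,0,-0.05]}]' | grep force
python3 -c "
from h import *
plan(2,-0.05,8)"
```

```text
force: [-0.3, 0.9, -0.1]
force: [-0.6, 1.8, -1.6]
t 26.10 ang 2.7 rho 46.1 z 63.4 phi -29.3 q6 41 Ftan 1.9 Frad -0.5 Fz -1.6 
[0.00,-0.23,0] rz -0.05
[-0.01,-0.23,0] rz -0.05
[-0.02,-0.23,0] rz -0.05
[-0.03,-0.23,0] rz -0.05
[-0.04,-0.23,0] rz -0.05
[-0.05,-0.22,0] rz -0.05
[-0.06,-0.22,0] rz -0.05
[-0.07,-0.22,0] rz -0.05
```

```bash

python3 -m creep '[{"translation":[0,-0.23,0],"delta_rot":[0,0,-0.05]},{"translation":[-0.01,-0.23,0],"delta_rot":[0,0,-0.05]}]' | grep force
python3 -m creep '[{"translation":[-0.02,-0.23,0],"delta_rot":[0,0,-0.05]}]' | grep force
python3 -c "
from h import *
plan(2,-0.05,8)"
```

```text
force: [0.9, 2.0, -1.1]
force: [2.3, 8.6, -2.2]
t 26.35 ang -4.4 rho 46.7 z 63.6 phi -38.0 q6 49 Ftan 8.7 Frad 1.6 Fz -2.2 
[-0.05,-0.23,0] rz -0.05
[-0.06,-0.23,0] rz -0.05
[-0.07,-0.22,0] rz -0.05
[-0.06,-0.22,0] rz -0.05
[-0.07,-0.22,0] rz -0.05
[-0.08,-0.22,0] rz -0.05
[-0.09,-0.21,0] rz -0.05
[-0.10,-0.21,0] rz -0.05
```

```bash

python3 -m creep '[{"translation":[-0.04,-0.24,0],"delta_rot":[0,0,-0.02]},{"translation":[-0.05,-0.24,0],"delta_rot":[0,0,-0.04]}]' | grep force
python3 -c "
from h import *
plan(2,-0.05,2)"
```

```text
force: [1.1, 9.1, -2.1]
t 26.52 ang -9.2 rho 46.3 z 63.6 phi -41.4 q6 52 Ftan 9.1 Frad -0.3 Fz -2.1 
[-0.05,-0.23,0] rz -0.05
[-0.06,-0.22,0] rz -0.05
```

```bash

python3 -m creep '[{"translation":[-0.06,-0.23,0],"delta_rot":[0,0,-0.03]}]' | grep force
python3 -c "
from h import *
plan(2,-0.05,2)"
```

```text
force: [0.6, 10.5, -2.0]
t 26.60 ang -12.0 rho 45.9 z 63.5 phi -43.2 q6 53 Ftan 10.4 Frad -1.6 Fz -2.0 
[-0.05,-0.22,0] rz -0.05
[-0.06,-0.22,0] rz -0.05
```

```bash

python3 -m creep '[{"translation":[-0.04,-0.15,0],"delta_rot":[0,0,-0.02]}]' | grep force
python3 -c "
from h import *
plan(2,-0.05,2)"
python3 -m creep '[{"translation":[0.2,1,0],"delta_rot":[0,0,0]},{"translation":[0.2,1,0],"delta_rot":[0,0,0]},{"translation":[0,0,2.5],"delta_rot":[0,0,0]},{"translation":[0,0,3],"delta_rot":[0,0,0]},{"translation":[0,0,1],"delta_rot":[0,0,0]}]' | grep pos
```

```text
force: [0.6, 9.8, -3.2]
t 26.68 ang -14.0 rho 45.9 z 63.6 phi -44.3 q6 54 Ftan 9.7 Frad -1.8 Fz -3.2 
[-0.06,-0.22,0] rz -0.05
[-0.07,-0.22,0] rz -0.05
ee_pos: [531.3, 126.6, 131.1]
```

```bash

python3 -m creep '[{"translation":[0.66,-0.62,0],"delta_rot":[0,0,0.115]},{"translation":[0.66,-0.62,0],"delta_rot":[0,0,0.115]},{"translation":[0.66,-0.62,0],"delta_rot":[0,0,0.115]},{"translation":[0.66,-0.62,0],"delta_rot":[0,0,0.115]},{"translation":[0.66,-0.62,0],"delta_rot":[0,0,0.115]}]' | grep pos
python3 -m creep '[{"translation":[0.66,-0.62,0],"delta_rot":[0,0,0.115]},{"translation":[0.66,-0.62,0],"delta_rot":[0,0,0.115]},{"translation":[0.66,-0.62,0],"delta_rot":[0,0,0.115]},{"translation":[0.66,-0.62,0],"delta_rot":[0,0,0.115]},{"translation":[0.66,-0.62,0],"delta_rot":[0,0,0.115]}]' | grep pos
python3 -m creep '[{"translation":[0.66,-0.62,0],"delta_rot":[0,0,0.115]},{"translation":[0.66,-0.62,0],"delta_rot":[0,0,0.115]},{"translation":[0.66,-0.62,0],"delta_rot":[0,0,0.115]},{"translation":[0.66,-0.62,0],"delta_rot":[0,0,0.115]},{"translation":[0.66,-0.62,0],"delta_rot":[0,0,0.115]}]' | grep pos
python3 -m creep '[{"translation":[0.66,-0.62,0],"delta_rot":[0,0,0.115]},{"translation":[0.66,-0.62,0],"delta_rot":[0,0,0.115]},{"translation":[0.66,-0.62,0],"delta_rot":[0,0,0.115]},{"translation":[0.66,-0.62,0],"delta_rot":[0,0,0.115]},{"translation":[0.66,-0.62,0],"delta_rot":[0,0,0.115]}]' | grep pos
python3 -m creep '[{"translation":[0.66,-0.62,0],"delta_rot":[0,0,0.115]},{"translation":[0.66,-0.62,0],"delta_rot":[0,0,0.115]},{"translation":[0.66,-0.62,0],"delta_rot":[0,0,0.115]},{"translation":[0.66,-0.62,0],"delta_rot":[0,0,0.115]},{"translation":[0.66,-0.62,0],"delta_rot":[0,0,0.115]}]' | grep pos
python3 - <<'E'
from h import *
import cv2
p,f,s=pose();print(p,f,s["qpos"].round(0),s["time_s"])
print("glue",cast("top",373,127,60),"spoon",cast("top",283,122,14),cast("top",326,119,14))
im,d=optics.grab_frame("side");cv2.imwrite("pics/side11.png",cv2.resize(im[150:280,255:435,::-1],None,fx=4,fy=4,interpolation=2))
E
```

```text
ee_pos: [562.3, 94.4, 127.2]
ee_pos: [595.3, 63.3, 127.0]
ee_pos: [628.3, 32.3, 127.0]
ee_pos: [661.3, 1.4, 126.9]
ee_pos: [694.3, -29.6, 126.9]
[694.3334385  -29.60175328 126.91084845] 120.94069257192359 [  -3.   33.   80.   -0.   67. -124.] 29.1833
glue [ 719.06937288 -112.14460251   60.        ] spoon [749.58358444  84.53360301  14.        ] [755.52909645 -12.78322667  14.        ]
```

View pics/side11.png

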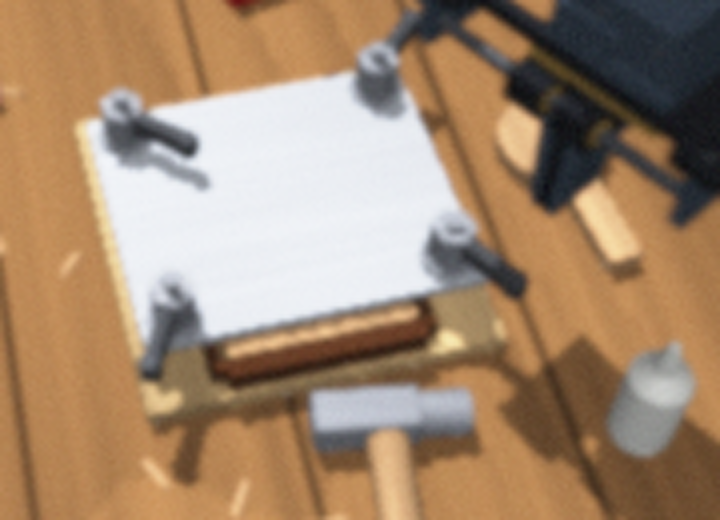

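```bash
python3 - <<'E'
from h import *
for z in (120,150,190,220): print(z,cast("side",255+690/4,150+218/4,z).round(0))
for z in (105,113,121): print(z,cast("side",255+553/4,150+208/4,z).round(0))
E
```

```text
120 [753. -64. 120.]
150 [736. -84. 150.]
190 [ 714. -110.  190.]
220 [ 697. -130.  220.]
105 [692. -32. 105.]
113 [689. -38. 113.]
121 [685. -44. 121.]
```

```bash

python3 -m creep '[{"translation":[0,0,-2],"delta_rot":[0,0,0]},{"translation":[0,0,-2],"delta_rot":[0,0,0]},{"translation":[0.1,0,-2],"delta_rot":[0,0,0]},{"translation":[0,0,0],"delta_rot":[0,0,0]},{"translation":[0,0,0],"delta_rot":[0,0,0]}]' | grep -E "pos|force"
python3 - <<'E'
from h import *
import cv2
plan(4,-0.1,8)
im,d=optics.grab_frame("side");cv2.imwrite("pics/side12.png",cv2.resize(im[150:280,255:435,::-1],None,fx=4,fy=4,interpolation=2))
E
```

```text
ee_pos: [694.1, -29.3, 66.0]
force: [-0.3, -0.4, 0.7]
t 29.65 ang -21.8 rho 50.7 z 66.0 phi 120.5 q6 -124 Ftan -0.5 Frad -0.1 Fz 0.7 
[-0.35,-0.39,0] rz -0.1
[-0.38,-0.34,0] rz -0.1
[-0.40,-0.28,0] rz -0.1
[-0.31,-0.34,0] rz -0.1
[-0.34,-0.31,0] rz -0.1
[-0.37,-0.27,0] rz -0.1
[-0.39,-0.24,0] rz -0.1
[-0.42,-0.20,0] rz -0.1
```

View pics/side12.png

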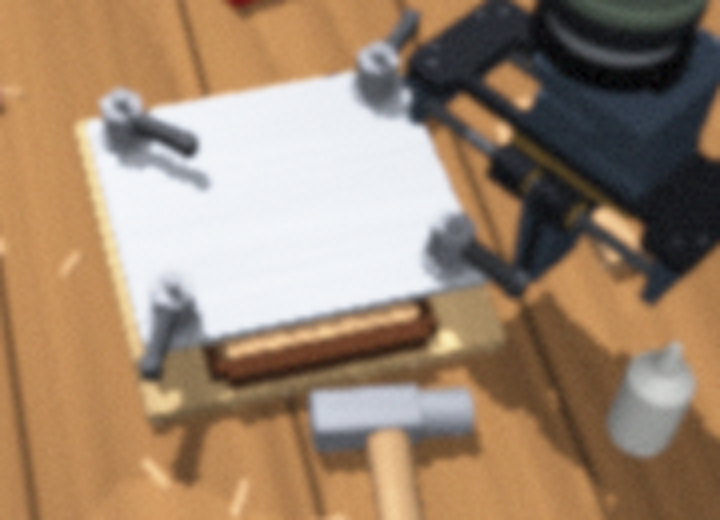

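```bash
python3 - <<'E'
from h import *
for z in (80,95,110,125,140): print(z,cast("side",255+650/4,150+302/4,z).round(0))
for z in (80,95,110,125,140): print(z,cast("side",255+415/4,150+120/4,z).round(0))
p=pose()[0]; print(p)
E
```

```text
80 [732. -85.  80.]
95 [725. -94.  95.]
110 [ 717. -103.  110.]
125 [ 710. -111.  125.]
140 [ 703. -120.  140.]
80 [647.  63.  80.]
95 [642.  50.  95.]
110 [637.  38. 110.]
125 [631.  26. 125.]
140 [626.  13. 140.]
[695.143951   -29.40209522  67.47318955]
```

```bash
python3 - <<'E'
from h import *
im,d=optics.grab_frame("side");p=optics.camera_params("side")
K,R,t=p["mtx"],p["R"],p["t"]
def at(X,Y):
    u,v=255+X/4,150+Y/4; i,j=int(round(v)),int(round(u)); z=d[i,j]
    c=np.array([(j-K[0,2])/K[0,0]*z,(i-K[1,2])/K[1,1]*z,z]); return (R.T@(c-t)).round(0),im[i,j]
for q in [(650,290),(652,296),(655,285),(640,262),(418,110),(412,100),(525,285),(545,200),(648,385),(672,352),(690,240)]: print(q,*at(*q))
E
```

```text
(650, 290) [ 706. -114.  142.] [41 48 55]
(652, 296) [ 705. -117.  140.] [69 61 59]
(655, 285) [ 706. -116.  147.] [33 40 49]
(640, 262) [ 704. -102.  145.] [60 53 54]
(418, 110) [629.  16. 142.] [38 46 54]
(412, 100) [625.  19. 149.] [ 92  96 106]
(525, 285) [676. -52.  68.] [102  80  67]
(545, 200) [670. -58. 149.] [17 21 21]
(648, 385) [ 721. -121.   60.] [197 197 195]
(672, 352) [ 730. -118.   83.] [166 167 163]
(690, 240) [ 718. -112.  174.] [25 30 31]
```

```bash

python3 -m creep '[{"translation":[-0.35,-0.45,0],"delta_rot":[0,0,0]},{"translation":[-0.35,-0.4,0],"delta_rot":[0,0,-0.05]},{"translation":[-0.40,-0.3,0],"delta_rot":[0,0,-0.1]},{"translation":[-0.31,-0.34,0],"delta_rot":[0,0,-0.1]},{"translation":[-0.34,-0.31,0],"delta_rot":[0,0,-0.1]}]' | grep force
python3 -c "
from h import *
plan(4,-0.1,5)"
```

```text
force: [1.9, -0.7, -1.5]
t 30.17 ang -50.5 rho 49.3 z 68.7 phi 100.2 q6 -105 Ftan 1.0 Frad 1.8 Fz -1.5 
[-0.46,-0.20,0] rz -0.1
[-0.46,-0.15,0] rz -0.1
[-0.47,-0.10,0] rz -0.1
[-0.43,-0.15,0] rz -0.1
[-0.45,-0.11,0] rz -0.1
```

```bash

python3 -m creep '[{"translation":[-0.46,-0.2,-0.15],"delta_rot":[0,0,-0.1]},{"translation":[-0.46,-0.15,-0.15],"delta_rot":[0,0,-0.1]},{"translation":[-0.47,-0.1,0],"delta_rot":[0,0,-0.1]},{"translation":[-0.46,-0.12,0],"delta_rot":[0,0,-0.1]},{"translation":[-0.45,-0.08,0],"delta_rot":[0,0,-0.1]}]' | grep force
python3 -c "
from h import *
plan(4,-0.1,5)"
```

```text
force: [0.6, -1.2, -0.0]
t 30.58 ang -79.6 rho 45.6 z 65.8 phi 71.5 q6 -77 Ftan 0.4 Frad 1.3 Fz -0.0 
[-0.45,-0.07,0] rz -0.1
[-0.46,-0.03,0] rz -0.1
[-0.46,0.02,0] rz -0.1
[-0.45,0.08,0] rz -0.1
[-0.44,0.12,0] rz -0.1
```

```bash

python3 -m creep '[{"translation":[-0.45,-0.07,-0.1],"delta_rot":[0,0,-0.1]},{"translation":[-0.46,-0.03,0],"delta_rot":[0,0,-0.1]},{"translation":[-0.46,0.02,0],"delta_rot":[0,0,-0.1]},{"translation":[-0.45,0.08,0],"delta_rot":[0,0,-0.1]},{"translation":[-0.44,0.12,0],"delta_rot":[0,0,-0.1]}]' | grep force
python3 - <<'E'
from h import *
import cv2
plan(4,-0.1,5)
im,d=optics.grab_frame("side");cv2.imwrite("pics/side13.png",cv2.resize(im[150:280,255:435,::-1],None,fx=4,fy=4,interpolation=2))
im,d=optics.grab_frame("top");cv2.imwrite("pics/top13.png",cv2.resize(im[130:270,225:365,::-1],None,fx=4.2,fy=4.2,interpolation=2))
E
```

```text
force: [1.3, -1.5, -1.7]
t 31.00 ang -108.5 rho 45.9 z 64.6 phi 42.9 q6 -49 Ftan 1.7 Frad 1.1 Fz -1.7 
[-0.43,0.17,0] rz -0.1
[-0.41,0.21,0] rz -0.1
[-0.39,0.25,0] rz -0.1
[-0.36,0.29,0] rz -0.1
[-0.33,0.32,0] rz -0.1
```

View pics/side13.png

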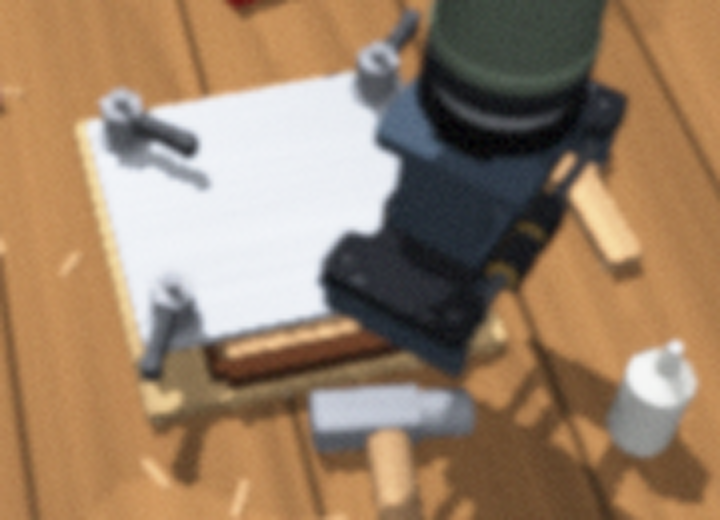

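View pics/top13.png

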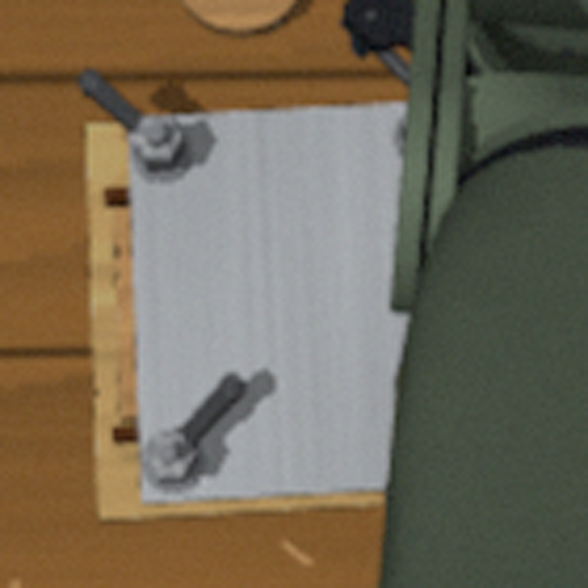

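```bash

python3 -m creep '[{"translation":[-0.43,0.17,-0.1],"delta_rot":[0,0,-0.1]},{"translation":[-0.41,0.21,0],"delta_rot":[0,0,-0.1]},{"translation":[-0.39,0.25,0],"delta_rot":[0,0,-0.1]},{"translation":[-0.36,0.29,0],"delta_rot":[0,0,-0.1]},{"translation":[-0.33,0.32,0],"delta_rot":[0,0,-0.1]}]' | grep force
python3 -c "
from h import *
plan(4,-0.1,5)"
```

```text
force: [1.4, -2.0, -0.5]
t 31.52 ang -137.7 rho 45.8 z 63.0 phi 14.4 q6 -19 Ftan 2.4 Frad 0.3 Fz -0.5 
[-0.30,0.35,0] rz -0.1
[-0.26,0.38,0] rz -0.1
[-0.22,0.40,0] rz -0.1
[-0.17,0.43,0] rz -0.1
[-0.13,0.44,0] rz -0.1
```

```bash

python3 -m creep '[{"translation":[-0.3,0.35,0],"delta_rot":[0,0,-0.1]},{"translation":[-0.26,0.38,0],"delta_rot":[0,0,-0.1]},{"translation":[-0.22,0.4,0],"delta_rot":[0,0,-0.1]},{"translation":[-0.17,0.43,0],"delta_rot":[0,0,-0.1]},{"translation":[-0.13,0.44,0],"delta_rot":[0,0,-0.1]}]' | grep force
python3 -c "
from h import *
plan(4,-0.05,6)"
```

```text
force: [-0.2, -1.4, -1.6]
t 31.93 ang -166.6 rho 46.5 z 62.7 phi -14.2 q6 11 Ftan 1.4 Frad 0.5 Fz -1.6 
[-0.03,0.23,0] rz -0.05
[-0.02,0.23,0] rz -0.05
[-0.01,0.23,0] rz -0.05
[-0.01,0.23,0] rz -0.05
[-0.00,0.23,0] rz -0.05
[0.01,0.23,0] rz -0.05
```

```bash

python3 -m creep '[{"translation":[-0.05,0.23,0],"delta_rot":[0,0,-0.05]},{"translation":[-0.03,0.23,0],"delta_rot":[0,0,-0.05]},{"translation":[-0.01,0.23,0],"delta_rot":[0,0,-0.05]},{"translation":[-0.01,0.23,0],"delta_rot":[0,0,-0.05]},{"translation":[0,0.23,0],"delta_rot":[0,0,-0.05]}]' | grep force
python3 -m creep '[{"translation":[0.01,0.23,0],"delta_rot":[0,0,-0.05]},{"translation":[0.02,0.23,0],"delta_rot":[0,0,-0.05]}]' | grep force
python3 -c "
from h import *
plan(4,-0.05,8)"
```

```text
force: [-1.2, -1.1, -0.4]
force: [-0.6, -1.3, -1.5]
t 32.52 ang 173.4 rho 46.8 z 62.4 phi -34.1 q6 33 Ftan 1.4 Frad 0.5 Fz -1.5 
[0.06,0.23,0] rz -0.05
[0.07,0.22,0] rz -0.05
[0.08,0.22,0] rz -0.05
[0.07,0.22,0] rz -0.05
[0.08,0.22,0] rz -0.05
[0.09,0.21,0] rz -0.05
[0.10,0.21,0] rz -0.05
[0.11,0.20,0] rz -0.05
```

```bash

python3 -m creep '[{"translation":[0.05,0.23,0],"delta_rot":[0,0,-0.05]},{"translation":[0.06,0.22,0],"delta_rot":[0,0,-0.05]}]' | grep force
python3 -m creep '[{"translation":[0.07,0.22,0],"delta_rot":[0,0,-0.05]},{"translation":[0.08,0.22,0],"delta_rot":[0,0,-0.05]}]' | grep force
python3 -c "
from h import *
plan(4,-0.05,8)"
```

```text
force: [-1.8, -1.6, -0.9]
force: [-2.6, -0.3, -1.3]
t 32.85 ang 162.0 rho 46.9 z 62.2 phi -45.6 q6 45 Ftan 1.1 Frad 2.4 Fz -1.3 
[0.11,0.21,0] rz -0.05
[0.11,0.20,0] rz -0.05
[0.12,0.20,0] rz -0.05
[0.11,0.20,0] rz -0.05
[0.12,0.20,0] rz -0.05
[0.13,0.19,0] rz -0.05
[0.14,0.18,0] rz -0.05
[0.15,0.18,0] rz -0.05
```

```bash

python3 -m creep '[{"translation":[0.1,0.21,0],"delta_rot":[0,0,-0.05]},{"translation":[0.11,0.2,0],"delta_rot":[0,0,-0.05]}]' | grep force
python3 -m creep '[{"translation":[0.12,0.2,0],"delta_rot":[0,0,-0.05]}]' | grep force
python3 -c "
from h import *
plan(4,-0.05,8)"
```

```text
force: [-3.1, -0.1, -0.4]
force: [-3.3, -0.4, -1.3]
t 33.10 ang 153.6 rho 46.6 z 62.1 phi -54.2 q6 54 Ftan 1.9 Frad 2.8 Fz -1.3 
[0.13,0.20,0] rz -0.05
[0.14,0.19,0] rz -0.05
[0.15,0.18,0] rz -0.05
[0.14,0.18,0] rz -0.05
[0.15,0.18,0] rz -0.05
[0.15,0.17,0] rz -0.05
[0.16,0.16,0] rz -0.05
[0.17,0.15,0] rz -0.05
```

```bash

python3 -m creep '[{"translation":[0.13,0.2,0],"delta_rot":[0,0,-0.05]},{"translation":[0.14,0.19,0],"delta_rot":[0,0,-0.05]}]' | grep force
python3 -m creep '[{"translation":[0.15,0.18,0],"delta_rot":[0,0,-0.05]}]' | grep force
python3 -c "
from h import *
plan(4,-0.05,8)"
```

```text
force: [-7.6, -2.1, 0.8]
force: [-9.7, -4.1, 2.1]
t 33.35 ang 147.3 rho 47.5 z 61.6 phi -62.7 q6 63 Ftan 8.7 Frad 6.0 Fz 2.1 
[0.17,0.17,0] rz -0.05
[0.18,0.16,0] rz -0.05
[0.19,0.15,0] rz -0.05
[0.16,0.17,0] rz -0.05
[0.16,0.16,0] rz -0.05
[0.17,0.15,0] rz -0.05
[0.18,0.14,0] rz -0.05
[0.19,0.13,0] rz -0.05
```

```bash

python3 -m creep '[{"translation":[0.17,0.18,0],"delta_rot":[0,0,-0.02]},{"translation":[0.18,0.17,0],"delta_rot":[0,0,-0.03]}]' | grep force
python3 -c "
from h import *
plan(4,-0.05,2)"
```

```text
force: [-10.6, -4.4, 2.7]
t 33.52 ang 142.3 rho 46.8 z 61.6 phi -65.5 q6 66 Ftan 9.9 Frad 5.7 Fz 2.7 
[0.17,0.16,0] rz -0.05
[0.18,0.15,0] rz -0.05
```

```bash

python3 -m creep '[{"translation":[0.17,0.16,0],"delta_rot":[0,0,-0.03]}]' | grep force
python3 -c "
from h import *
plan(4,-0.05,2)"
```

```text
force: [-12.4, -7.2, 4.2]
t 33.60 ang 140.3 rho 46.8 z 61.5 phi -67.3 q6 68 Ftan 13.5 Frad 4.9 Fz 4.2 
[0.17,0.16,0] rz -0.05
[0.18,0.15,0] rz -0.05
```

```bash

python3 -m creep '[{"translation":[0,0,0],"delta_rot":[0,0,0]}]' | grep force
python3 -c "
from h import *
plan(4,0.1,2)"
```

```text
force: [-10.3, -5.2, 4.3]
t 33.68 ang 140.0 rho 46.7 z 61.6 phi -67.2 q6 68 Ftan 10.6 Frad 4.5 Fz 4.3 
[-0.26,-0.38,0] rz 0.1
[-0.22,-0.41,0] rz 0.1
```

```bash

python3 -m creep '[{"translation":[-0.7,-0.8,0],"delta_rot":[0,0,0]},{"translation":[-0.7,-0.8,0],"delta_rot":[0,0,0]},{"translation":[0,0,3],"delta_rot":[0,0,0]},{"translation":[0,0,4],"delta_rot":[0,0,0]},{"translation":[0,0,4],"delta_rot":[0,0,0]}]' | grep -E "pos|force"
python3 -m creep '[{"translation":[-2.5,-3,1],"delta_rot":[0,0,0]},{"translation":[-2.5,-3,1],"delta_rot":[0,0,0]},{"translation":[-2.5,-3,0],"delta_rot":[0,0,0]},{"translation":[-2.5,-3,0],"delta_rot":[0,0,0]},{"translation":[-2.5,-3,0],"delta_rot":[0,0,0]}]' | grep -E "pos|force"
python3 -m creep '[{"translation":[-1.5,-3,0],"delta_rot":[0,0,0]},{"translation":[-1.5,-3,0],"delta_rot":[0,0,0]},{"translation":[-1.5,-3,0],"delta_rot":[0,0,0]},{"translation":[-1,-3,0],"delta_rot":[0,0,0]},{"translation":[0,0,0],"delta_rot":[0,0,0]}]' | grep -E "pos|force"
python3 - <<'E'
from h import *
import cv2
im,d=optics.grab_frame("side");cv2.imwrite("pics/side14.png",cv2.resize(im[150:280,255:435,::-1],None,fx=4,fy=4,interpolation=2))
im,dt=optics.grab_frame("top");cv2.imwrite("pics/top14.png",cv2.resize(im[100:270,225:405,::-1],None,fx=4,fy=4,interpolation=2))
# plate level from top depth
p=optics.camera_params("top");K,R,t=p["mtx"],p["R"],p["t"]
P=[]
for i in range(168,236):
    for j in range(262,332):
        r,g,b=im[i,j].astype(int); z=dt[i,j]
        if z<=0: continue
        X=R.T@(np.array([(j-K[0,2])/K[0,0]*z,(i-K[1,2])/K[1,1]*z,z])-t)
        if 32<X[2]<46: P.append(X)
P=np.array(P);print(len(P),P[:,2].mean())
A=np.c_[P[:,:2]-P[:,:2].mean(0),np.ones(len(P))];print(np.linalg.lstsq(A,P[:,2],rcond=None)[0])
E
```

```text
ee_pos: [601.7, 4.5, 173.1]
force: [0.5, -0.4, 0.4]
ee_pos: [476.2, -146.3, 193.1]
force: [0.1, -1.4, -0.2]
ee_pos: [420.8, -269.7, 193.0]
force: [-0.1, -0.4, -0.4]
4527 39.099382946784196
[-3.45012527e-04  5.10025473e-04  3.90993829e+01]
```

View pics/side14.png

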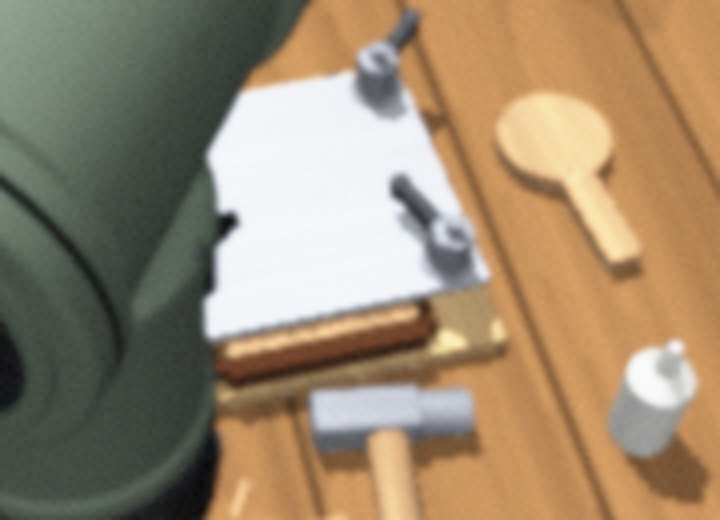

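View pics/top14.png

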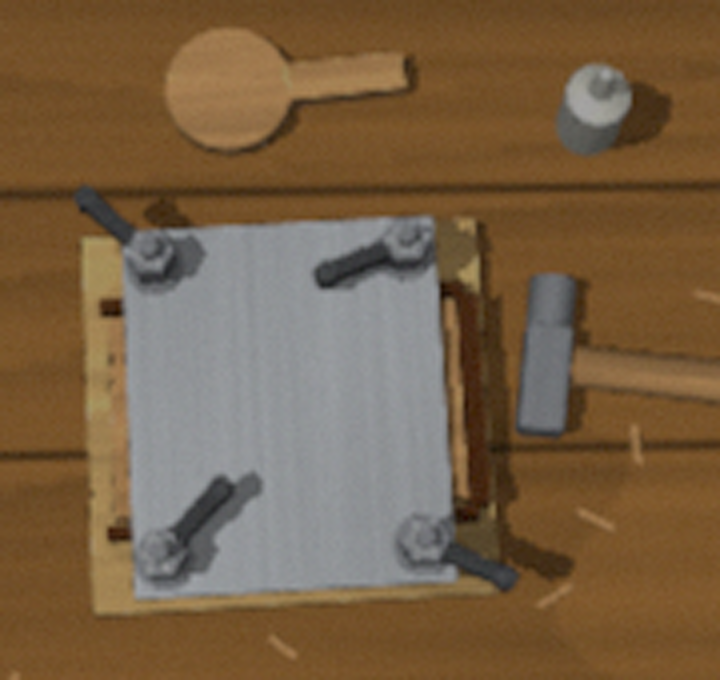

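```bash
python3 -c "
from workcell import env,readout
print(readout.state()['time_s']); print(env.job_done())"
```

```text
35.0333
the job is handed in; nothing more can be done
None
```

I pushed the pad home, tightened the four lever nuts in cross order (3, 1, then 2, 4), and handed the job in at 35.0 s. The hand-in gives no verdict, so what follows is from my own readings.

- **Pad:** The push stopped dead against the end stop and I let the force reach 13 N. The final pictures show the pad touching the stop and sticking out slightly past the plate on the open side. I judged this by eye rather than measuring it to the millimetre.
- **Nuts:** Each came up firm at about 0.33 to 0.41 N m, and I then turned it a little further. Nut 3 went furthest, about 9 to 13 degrees, so it may be slightly over the 5 to 10 you asked for. The other three went roughly 7 to 11 degrees. By these estimates all four washers are wound about 0.12 to 0.24 rad, inside the 0.04 to 0.4 limits. The point where each nut came firm is only known to within a few degrees.
- **Forces:** The highest force I read at the tool was about 15 N, while tightening nut 4. It was read between moves.
- **Plate:** The top camera's depth reading gives a tilt of about 0.0006 rad. The plate's top is at 39.1 mm, against 38.5 mm when fully seated, which is within the camera's accuracy.
- **Bystanders:** The glue bottle, spoon cut-out and hammer appear unmoved in the last pictures, and the arm was clear of everything.

No check failed. One rough estimate of the gripper's height above the glue bottle looked too low, but a depth measurement showed about 50 mm of clearance, so I carried on.

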